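# Load the die shuttle under the bench press and lock it

### The arm

A 6-joint arm with a two-finger parallel gripper is mounted at the origin on a cart in front of the work surface, level with it; the furniture and walls round the work are solid. World frame = base frame: x ahead of the robot, y to its left, z up, the work surface at z = 0. Lengths are in mm, angles in rad, forces in N, time in s.
With the tool pointing down it reaches from about 350 to 875 mm from the base axis. Payload 4.2 kg.
Tool frame: the origin (TCP) lies at the very end of the fingers, on their centre line; the grasp point (between the pads) lies 19 mm behind it (arm.tcp_to_grasp is the x of the grasp point in the tool frame, in mm); x points along the fingers, z is the direction in which the jaws open and shut, and the axes are right-handed (so a half turn about x gives the same grasp; the last joint's range is limited). The gripper opens to 85 mm and grips with 20 to 120 N. Pads are 22 mm wide; open, the fingers measure 114 mm over their backs; the gripper's body (76 mm by 85 mm) begins 54 mm behind the grasp point. The pads swing forward as they close: fully open they stand 13 mm farther back than shut.
Start: joints at [-0.913, 0.385, 0.008, 0, -1.194, -0.259], TCP at [242.709, -575.927, 231.312] pointing down, gripper open.
Joint ranges: [-3.14, 3.14], [-1.21, 2.06], [-1.07, 1.41], [-3.16, 2.05], [-2.99, -0.16], [-3.1, 3.1]. Speed limits (rad/s): [2.79, 2.79, 3.14, 3.14, 3.14, 3.14].

### API

Orientations are given as a unit quaternion [x, y, z, w].
In Python, from bench import status, get_image, job, arm gives the robot as it stands.
- The arm moves only by the tool apply_moves, never from a script. Its argument "targets" is text: rows parted by semicolons, each of 5 numbers parted by spaces: the shift along the tool's x, y, z in mm, then the turn about the tool's x in degrees, then the gripper's target within -1 to 1 (shut at 1, half-way at 0, fully open at -1). In form: dx dy dz spin hand; .... A call has 1 to 10 rows; each row is the pose to reach, as a shift and turn from the pose commanded when the call began, along the tool's axes at that moment; what a row does not reach only later rows make up. A row lasts 1/12 s, in which the tool goes at most 41.7 mm and 7.16 degrees, less where a joint would pass 70% of its speed; a pose out of reach is approached as far as the arm can. A call with a gripper value outside its range is refused whole. The fingers move at their own pace and stop on an object; the grip force is fixed at half the most. Time passes only in rows, so rows that repeat a pose let the fingers close. It gives the time, the measured TCP pose, the force and the opening at its end, in the units of the state.
- status.read_state(): the state, without advancing time (a new reading comes with each control period).
- get_image(name): name is "scene" or "top" or "wrist"; returns a dict with "img" (400x640x3 uint8, red, green, blue), "mtx" (3x3 intrinsics, pixels), "world_from_camera" (4x4, takes a point from camera to world coordinates). Camera axes: x right, y down, z forward; pixel columns grow to the right and rows downward; lengths in mm; the calibration is good to about 2 mm. A picture is of the moment at which its call begins. There is no depth.
- job.job_done(): hands the job in, once; it reports no verdict.
The state is a dict: "clock": time; "joints": joint angles; "joint_vel": joint speeds; "joint_efforts": joint torques, N m; "position": TCP position; "ee_rot": TCP orientation; "contact_force": force on the tool from outside, world axes, zero at the start; "wrist_torque": the same for the moment, N m; "gripper_width": finger opening in mm.
Only numpy, scipy, OpenCV 4.12 (cv2) and the standard library are available. Lean on these libraries where they do the work, as an engineer would, in place of code of your own. Each camera call takes 0.05 s, during which the arm holds its last target.

### The job

Put the die shuttle on the feed plate of the green bench press, brass die foremost, and slide it along the slideway under the press head until it is fully home against the back stop. Then swing the red keeper arm fully across behind the shuttle to lock it in, and let go. Leave the oil can and the rivet tin where they are.

Things in the scene. Friction and masses are not known exactly. Their poses are not given: they have to be found in the camera images.
- press: Green C-frame bench press, fixed. Origin on the table under the middle of its head's front face; x points inward along the slideway, away from the operator, y left, z up. Steel base plate 12 mm thick, x = -115 to 155, y = -75 to 75 mm; in front of x = 0 it is the open feed plate. A dark back-stop bar across the slideway starts at x = 92 mm.
- head_edge (a point): Middle of the lower front edge of the press head, 160 mm above the table. Head: x = 0 to 155, y = -60 to 60 mm, top 310 mm above the table; a gripper held vertical cannot come near x = 0, so lean it back 30 to 45 degrees towards -x. The steel ram hangs from the head at x = 52 mm, its end 91 mm above the table.
- slide_mouth (a point): Mid slideway on top of the base plate, under the head's front face; axes as the press. Two dark gibs flank the way from x = 20 to 105 mm (flared mouth x = -4 to 20): 95 mm between walls; inward lips 76 mm apart, undersides 15 mm above the base plate, tops 33 mm above the table. The shuttle's foot can only slide in from the front, under the lips.
- slide_home (a point): Where the shuttle's origin lies when it is fully home against the back stop: 42 mm inward of slide_mouth, on top of the base plate. Axes as the press.
- die_shuttle: Loose die shuttle, about 0.45 kg. Aluminium foot 100 (x) x 90 (y) x 12 mm; on it towards +x a brass die block (x = 6 to 42, 50 wide, top 48 mm above the underside), towards -x an upright blue grip fin. Origin: centre of the foot's underside; x runs from fin to die and must point inward in the press. Home, its rear edge is 8 mm in front of the head's face and the fin just under the head.
- shuttle_fin (a point): Grasp point on the blue fin: 36 mm behind the shuttle's origin (-x), 44 mm above its underside. The fin is 12 mm thick (y), x = -50 to -22 mm, and reaches 58 mm above the underside; pinch it across y with the tool leaning back towards -x.
- keeper (a joint): Angle of the red keeper arm about a vertical pin, rad: 0 = closed against its stop, pointing to the press's -y across the slideway right behind the shuttle's foot; about 1.5 = open, pointing to the press's -x. Closing turns it counter-clockwise seen from above. It stays where it is left (friction about 0.06 N m).
- keeper_pivot (a point): Keeper pin, in the press frame at x = -17, y = 115 mm, level with the base plate's top. At angle q the arm points to (-sin q, -cos q) in the press's x, y. Arm 90 mm long, 14 mm wide, 15 to 25 mm above the table. At q = 0 it passes 2 mm behind the foot of a shuttle that is home.
- keeper_knob (a point): Grasp point on the keeper's black upright round knob (16 mm diameter, 25 to 79 mm above the table): 50 mm from the pin along the arm, 60 mm above the table. When closed it is 17 mm in front of the head's face, so a tilted tool is needed there.
- oil_can: Copper-red oil can with a thin spout, 61 mm wide, 181 mm tall, loose bystander; origin at the centre of its underside.
- rivet_tin: Open round tan tin, 64 mm wide, 49 mm tall, loose bystander; origin at the centre of its underside.

How it is judged:
By the outcome, as a careful person would: the job done as asked, in the order asked, and still so for the second after the job is handed in, with the robot touching nothing.
It also fails if it takes over 62 s, if anything falls off the work surface, if the arm or the gripper's body presses on something with over 40 N, if the wrist force passes 120 N, or if a joint passes its speed limit or range.

## Working session

There is one attempt and no reset: what is moved stays moved. The work goes in short steps, Python scripts to look and compute and a tool call to move; the robot and the scene stay as the last step left them, time stands still between calls to the robot, and variables do not carry over. Pictures are saved under pics/ and viewed, and the job is handed in when it is done.

Besides the shell and the picture viewer there is one more tool, called after "Call:" as name(argument=value, ...) on one line, values as JSON. apply_moves: Moves the arm, as the interface text tells. Its arguments: {"type":"object","properties":{"targets":{"type":"string"}},"required":["targets"]}

```bash
ls; mkdir -p pics; python3 - <<'E'
from bench import status,get_image,job,arm
import cv2,numpy as np
s=status.read_state()
for k,v in s.items(): print(k,v)
print([a for a in dir(arm) if a[0]!='_'])
for n in ["scene","top","wrist"]:
    d=get_image(n); cv2.imwrite(f"pics/{n}0.png",d["img"][:,:,::-1]); print(n,np.round(d["mtx"],1).tolist(),np.round(d["world_from_camera"],3).tolist())
E
```

```text
pics
clock 0.0
joints [-9.13410116e-01  3.85560297e-01  6.57995518e-03 -4.89041931e-04
 -1.19397914e+00 -2.58587258e-01]
joint_vel [-0.00096975 -0.00182563 -0.00127101  0.00109919  0.0001736   0.00168602]
joint_efforts [-5.92761603e-05 -3.92293239e+01  1.88406301e+01  4.18622687e+00
 -4.57365881e-03  3.74315917e-06]
position [ 242.46727451 -575.40274822  230.20284551]
ee_rot [-0.5884251   0.39070728  0.58977006  0.39150351]
contact_force [ 0.96129462 -0.70835058 -0.56109271]
wrist_torque [-0.02141934 -0.02561334  0.00602735]
gripper_width 85.73457592004601
['IKError', 'tcp_to_grasp']
scene [[426.1, 0.0, 325.0], [0.0, 426.1, 204.6], [0.0, 0.0, 1.0]] [[-0.544, -0.618, 0.567, -50.574], [-0.839, 0.398, -0.371, 439.047], [0.003, -0.678, -0.735, 857.599], [0.0, 0.0, 0.0, 1.0]]
top [[408.0, 0.0, 315.4], [0.0, 408.0, 194.4], [0.0, 0.0, 1.0]] [[0.016, -0.992, 0.124, 399.15], [-1.0, -0.014, 0.011, 59.02], [-0.01, -0.124, -0.992, 1201.434], [0.0, 0.0, 0.0, 1.0]]
wrist [[315.3, 0.0, 318.5], [0.0, 315.3, 198.6], [0.0, 0.0, 1.0]] [[-0.388, 0.885, 0.257, 176.033], [0.922, 0.372, 0.11, -602.675], [0.002, 0.279, -0.96, 373.348], [0.0, 0.0, 0.0, 1.0]]
```

View pics/scene0.png

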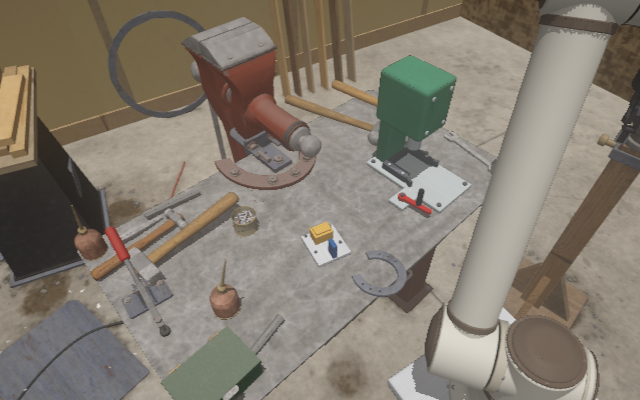

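View pics/top0.png

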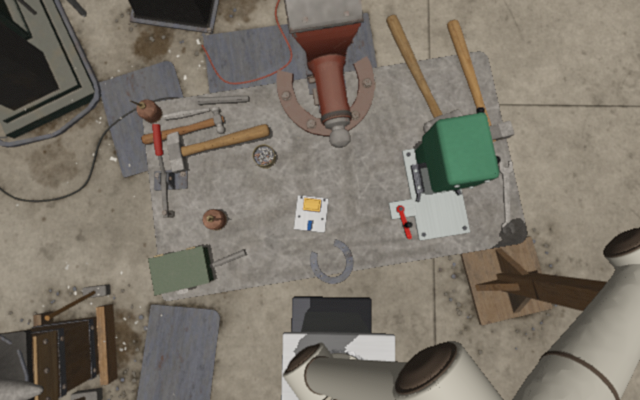

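View pics/wrist0.png

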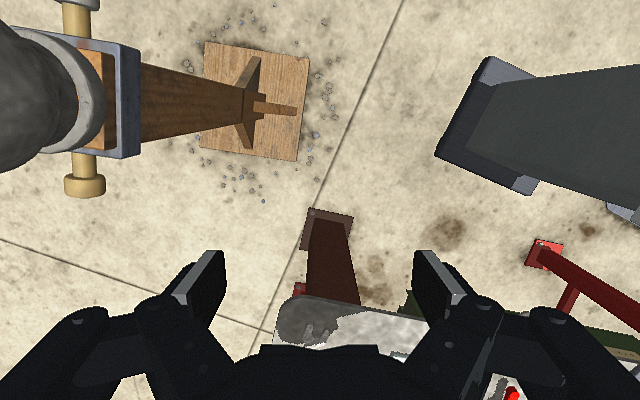

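The scene view shows the shuttle at about (325,242), the press at (415,130) and the red keeper at (415,205). In the top view they are at (312,213), (458,150) and (404,220). Next I'll zoom in.

```bash
python3 - <<'E'
import cv2
a=cv2.imread("pics/top0.png"); b=cv2.imread("pics/scene0.png")
cv2.imwrite("pics/tp.png",cv2.resize(a[110:250,380:520],None,fx=5.5,fy=4.2,interpolation=cv2.INTER_CUBIC) if 0 else cv2.resize(a[105:245,380:520],(600,600),interpolation=cv2.INTER_CUBIC))
cv2.imwrite("pics/ts.png",cv2.resize(a[185:245,285:345],(600,600),interpolation=cv2.INTER_CUBIC))
cv2.imwrite("pics/ss.png",cv2.resize(b[210:270,290:370],(800,600),interpolation=cv2.INTER_CUBIC))
cv2.imwrite("pics/sp.png",cv2.resize(b[50:225,350:490],(480,600),interpolation=cv2.INTER_CUBIC))
E
```

```text
(no output)
```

View pics/tp.png

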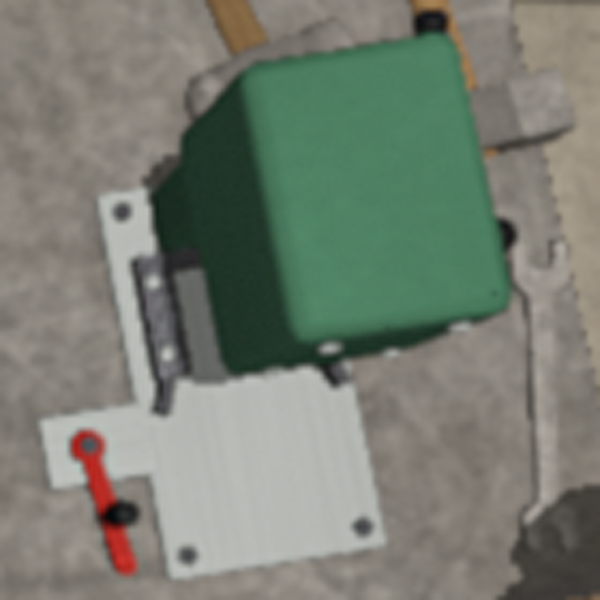

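View pics/ts.png

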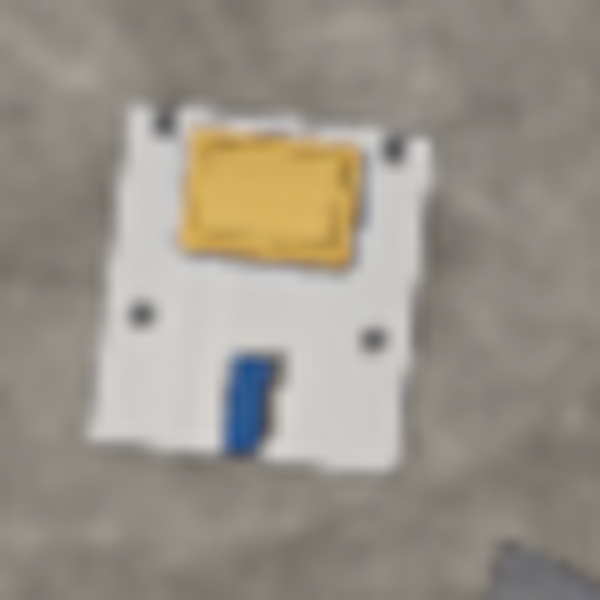

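View pics/ss.png

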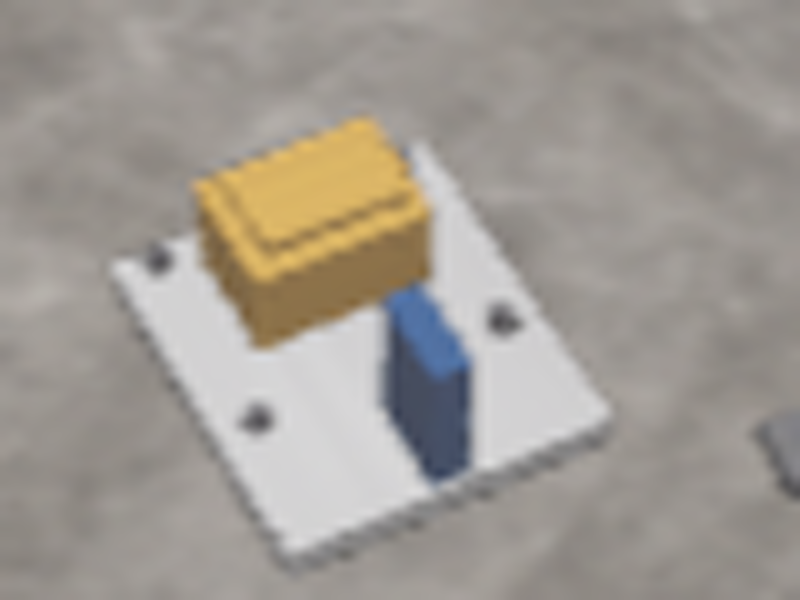

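View pics/sp.png

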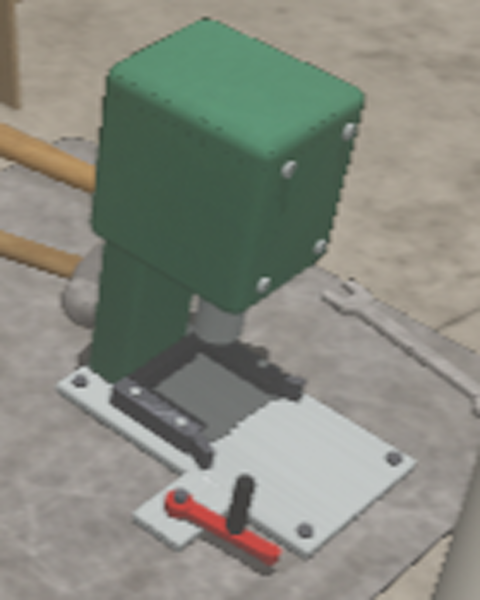

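```bash
cat > h.py <<'E'
import numpy as np,cv2
from scipy.optimize import least_squares
def ray(d,p,z):
    T=d["world_from_camera"];K=d["mtx"]
    r=T[:3,:3]@np.linalg.solve(K,[p[0],p[1],1]);o=T[:3,3]
    return o+r*(z-o[2])/r[2]
def unc(p,x0,y0,s): return ((p[0]+.5)*s-.5+x0,(p[1]+.5)*s-.5+y0)
def fit2(loc,wor):
    loc=np.array(loc,float)[:,:2];wor=np.array(wor)[:,:2]
    a,b=loc-loc.mean(0),wor-wor.mean(0)
    th=np.arctan2((a[:,0]*b[:,1]-a[:,1]*b[:,0]).sum(),(a*b).sum())
    R=np.array([[np.cos(th),-np.sin(th)],[np.sin(th),np.cos(th)]])
    t=wor.mean(0)-R@loc.mean(0)
    return th,t,wor-(loc@R.T+t)
E
python3 - <<'E'
from h import *
from bench import get_image
np.set_printoptions(precision=1,suppress=True)
T=get_image("top");S=get_image("scene")
foot=[(50,45),(50,-45),(-50,-45),(-50,45)]
base=[(-115,75),(-115,-75),(155,75)]
ts=lambda p:unc(p,285,185,.1); ss=lambda p:unc(p,290,210,.1)
tp=lambda p:unc(p,380,105,140/600); sp=lambda p:unc(p,350,50,140/480)
W1=[ray(T,ts(p),12) for p in [(130,105),(430,140),(395,468),(90,438)]]
W2=[ray(S,ss(p),12) for p in [(112,268),(418,145),(610,412),(290,555)]]
for W in (W1,W2,): print("shuttle",fit2(foot,W))
print(fit2(foot+foot,W1+W2)[:2])
B1=[ray(T,tp(p),12) for p in [(170,578),(385,543),(100,198)]]
B2=[ray(S,sp(p),12) for p in [(310,552),(415,462),(60,385)]]
for W in (B1,B2): print("press",fit2(base,W))
th,t,_=fit2(base+base,B1+B2);print(th,t)
H=[ray(T,tp(p),310) for p in [(300,340),(510,300)]]
print("head",H, fit2([(0,60),(0,-60)],H))
print("pin",ray(T,tp((88,445)),27),ray(S,sp((180,496)),27))
R=np.array([[np.cos(th),-np.sin(th)],[np.sin(th),np.cos(th)]])
print("pin pred",R@[-17,115]+t)
print("knob top",ray(T,tp((125,510)),79),ray(S,sp((245,482)),79))
for n,d,f,ps in(("T",T,ts,[(195,128),(360,150),(350,268),(183,250)]),("S",S,ss,[(195,185),(370,120),(430,210),(262,278)])):
  print("die",n,fit2([(42,25),(42,-25),(6,-25),(6,25)],[ray(d,f(p),48) for p in ps])[:2])
print("fin",[ray(T,ts(p),58) for p in((255,355),(245,450))],ray(S,ss((430,330)),58))
E
```

```text
shuttle (np.float64(-0.09407600737422887), array([491.7,  85.6]), array([[-1. , -0.6],
       [-1.6,  0.7],
       [ 1.9,  0.3],
       [ 0.8, -0.4]]))
shuttle (np.float64(-0.08424310608386261), array([490.8,  84.2]), array([[-0.9, -1.1],
       [-1.4,  1.3],
       [ 1.5,  0.4],
       [ 0.8, -0.6]]))
(np.float64(-0.08916209825569729), array([491.2,  84.9]))
press (np.float64(0.17023831128800956), array([ 544.9, -283.7]), array([[ 1.5, -0.4],
       [ 1.9,  2.2],
       [-3.4, -1.8]]))
press (np.float64(0.1758501906168361), array([ 542.6, -285.2]), array([[ 1.3, -1.7],
       [ 1.9,  3.6],
       [-3.1, -2. ]]))
0.17304073699553388 [ 543.7 -284.5]
head [array([ 537.7, -225.9,  310. ]), array([ 560.1, -334.1,  310. ])] (np.float64(0.20375242632424997), array([ 548.9, -280. ]), array([[ 1. , -4.6],
       [-1. ,  4.6]]))
pin [ 508.2 -172.4   27. ] [ 509.  -176.1   27. ]
pin pred [ 507.2 -174.1]
knob top [ 462.  -185.4   79. ] [ 458.9 -188.    79. ]
die T (np.float64(-0.09483628797811408), array([490.1,  84.5]))
die S (np.float64(-0.0967514102861179), array([486.4,  86.6]))
fin [array([468.9,  86. ,  58. ]), array([442.3,  88.3,  58. ])] [454.6  87.4  58. ]
```

The two views agree to about 2 mm: shuttle (491, 85) at yaw −0.09, press (544, −284.5) at yaw 0.173, and keeper about 1.48 rad open. The moves keep the tool vertical, since they only allow spin about the tool's x. So I'll insert the shuttle part-way by the fin, let go, then push it home with the back of an opened finger.

```bash
cat >> h.py <<'E'
from scipy.spatial.transform import Rotation as Ro
from bench import status
PT=np.array([544.,-284.5]);PY=.173
def P(x,y,yaw=None):
    a=PY if yaw is None else yaw
    return PT+np.array([np.cos(a)*x-np.sin(a)*y,np.sin(a)*x+np.cos(a)*y])
def to_press(w):
    c,s=np.cos(PY),np.sin(PY);d=np.array(w)[:2]-PT
    return np.array([c*d[0]+s*d[1],-s*d[0]+c*d[1]])
def state():
    s=status.read_state();R=Ro.from_quat(s["ee_rot"]).as_matrix()
    return s,R
def plan(pos,zdir=None):
    """tool shift and spin to bring TCP to pos, jaw axis z to world yaw zdir"""
    s,R=state();d=R.T@(np.array(pos)-s["position"])
    z=R[:,2];cur=np.arctan2(z[1],z[0]);sp=0
    if zdir is not None:
        # tool x down: + spin about tool x turns yaw by -spin
        sp=-np.degrees((zdir-cur+np.pi)%(2*np.pi)-np.pi)
    print("shift",np.round(d,1),"spin",np.round(sp,1))
def show():
    s,R=state();z=R[:,2]
    print("t",round(s["clock"],2),"pos",np.round(s["position"],1),"press",np.round(to_press(s["position"]),1),"zyaw",round(np.degrees(np.arctan2(z[1],z[0])),1),"tilt",np.round(R[:,0],3),"F",np.round(s["contact_force"],1),"w",round(s["gripper_width"],1),"j",np.round(s["joints"],2))
E
python3 - <<'E'
from h import *
s,R=state();show();print(np.round(R,3))
cam=np.array([176.033,-602.675,373.348])-s["position"];print("cam in tool",R.T@cam)
yaw=-.093
for z in (110,25):
  for zd in (yaw+np.pi/2,yaw-np.pi/2): plan([491-36*np.cos(yaw)-6*0,85-36*np.sin(yaw),z],zd)
E
```

```text
t 0.25 pos [ 242.6 -575.7  230.8] press [-347. -235.] zyaw 112.8 tilt [-0.     0.001 -1.   ] F [-0.2  0.3 -0. ] w 85.4 j [-0.91  0.39  0.01 -0.   -1.19 -0.26]
[[-0.    -0.922 -0.388]
 [ 0.001 -0.388  0.922]
 [-1.     0.     0.001]]
cam in tool [-142.52028024   71.82926567    1.14289562]
shift [ 121.3 -453.7  529.3] spin 28.2
shift [ 121.3 -453.7  529.3] spin -151.8
shift [ 206.3 -453.7  529.3] spin 28.2
shift [ 206.3 -453.7  529.3] spin -151.8
```

Call:
apply_moves(targets="5 -20 24 3 -1;15 -50 60 6 -1;25 -80 96 9 -1;35 -112 133 12 -1;45 -145 172 15 -1;55 -177 210 18 -1;65 -209 249 21 -1;75 -241 287 24 -1;85 -273 325 26 -1;92 -305 363 28 -1")

```text
clock: 1.08
position: [360.6, -193.0, 152.4]
ee_rot: [-0.477, 0.522, 0.476, 0.523]
contact_force: [1.2, 0.1, 0.4]
gripper_width: 85.4
```

```bash
python3 - <<'E'
from h import *
show();plan([448.2,89,110],-.093+np.pi/2)
E
```

```text
t 1.08 pos [ 360.6 -193.   152.4] press [-164.9  121.7] zyaw 84.7 tilt [ 0.001 -0.    -1.   ] F [1.2 0.1 0.4] w 85.4 j [-0.09  0.1  -0.61 -0.   -0.87 -1.57]
shift [ 42.4 -61.3 288.9] spin 0.1
```

Call:
apply_moves(targets="0 0 0 0 -1;0 0 0 0 -1;0 0 0 0 -1")

```text
clock: 1.33
position: [360.9, -194.7, 152.7]
ee_rot: [-0.478, 0.522, 0.477, 0.522]
contact_force: [-0.6, 0.8, -0.5]
gripper_width: 85.3
```

```bash
python3 - <<'E'
from h import *
show();plan([448.2,89,110],-.093+np.pi/2)
E
```

```text
t 1.33 pos [ 360.9 -194.7  152.7] press [-165.   119.9] zyaw 84.9 tilt [ 0. -0. -1.] F [-0.6  0.8 -0.5] w 85.3 j [-0.09  0.1  -0.6   0.   -0.87 -1.56]
shift [ 42.7 -61.9 290.4] spin 0.3
```

Call:
apply_moves(targets="2 -4 20 0 -1;8 -12 58 0 -1;14 -20 96 0 -1;20 -28 134 0 -1;26 -37 172 0 -1;32 -45 210 0 -1;38 -53 248 0 -1;43 -60 280 0 -1;43 -62 290 0 -1;43 -62 290 0 -1")

```text
clock: 2.17
position: [450.0, 89.0, 109.3]
ee_rot: [-0.477, 0.522, 0.477, 0.522]
contact_force: [0.2, -0.1, 0.7]
gripper_width: 85.4
```

```bash
python3 - <<'E'
from h import *
from bench import get_image
show();plan([448.2,89,25],-.093+np.pi/2)
d=get_image("wrist");cv2.imwrite("pics/w1.png",d["img"][:,:,::-1])
# predicted pixel of fin top centre
T=d["world_from_camera"]
for p in ([455.2,88.3,58],[441,89.6,58],[469,87,58]):
    c=np.linalg.inv(T)@np.r_[p,1];q=d["mtx"]@c[:3];print(q[:2]/q[2])
E
```

```text
t 2.17 pos [450.   89.  109.3] press [-28.3 384.1] zyaw 84.9 tilt [ 0. -0. -1.] F [ 0.2 -0.1  0.7] w 85.4 j [ 0.55  0.24 -0.56  0.   -0.77 -2.21]
shift [84.3  1.8 -0.2] spin 0.2
[317.40812944 229.05948027]
[317.40690156 208.51721522]
[317.35506534 248.28774124]
```

View pics/w1.png

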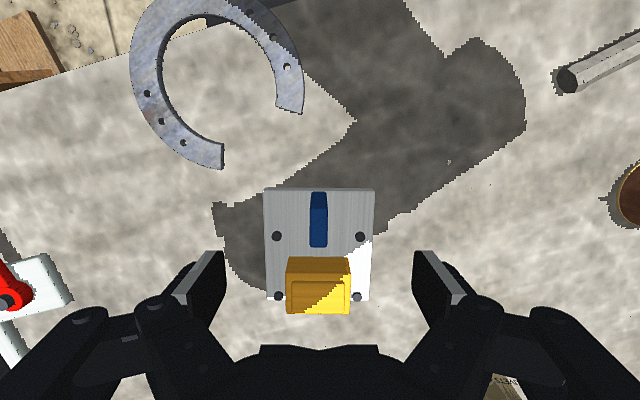

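The fin is centred between the fingers at column 318, where predicted, so I'll descend and grip.

Call:
apply_moves(targets="25 2 0 0 -1;55 2 0 0 -1;78 2 0 0 -1;85 2 0 0 -1;85 2 0 0 1;85 2 0 0 1;85 2 0 0 1;85 2 0 0 1;85 2 0 0 1;85 2 0 0 1")

```text
clock: 3.05
position: [446.9, 88.9, 25.4]
ee_rot: [-0.477, 0.521, 0.477, 0.523]
contact_force: [-1.6, 1.2, 3.2]
gripper_width: 12.3
```

Call:
apply_moves(targets="0 0 0 0 1;0 0 0 0 1;0 0 0 0 1;0 0 0 0 1;-8 0 0 0 1;-18 0 0 0 1")

```text
clock: 3.55
position: [444.3, 87.7, 41.7]
ee_rot: [-0.476, 0.524, 0.477, 0.52]
contact_force: [0.2, 1.1, -6.2]
gripper_width: 11.0
```

```bash
python3 - <<'E'
from h import *
from bench import get_image
show()
for n in ("wrist","scene"):
    d=get_image(n);cv2.imwrite(f"pics/{n}2.png",d["img"][:,:,::-1])
E
```

```text
t 3.55 pos [444.3  87.7  41.7] press [-34.1 383.8] zyaw 84.8 tilt [-0.005 -0.002 -1.   ] F [ 0.2  1.1 -6.2] w 11.0 j [ 0.55  0.35 -0.64 -0.   -0.59 -2.22]
```

View pics/wrist2.png

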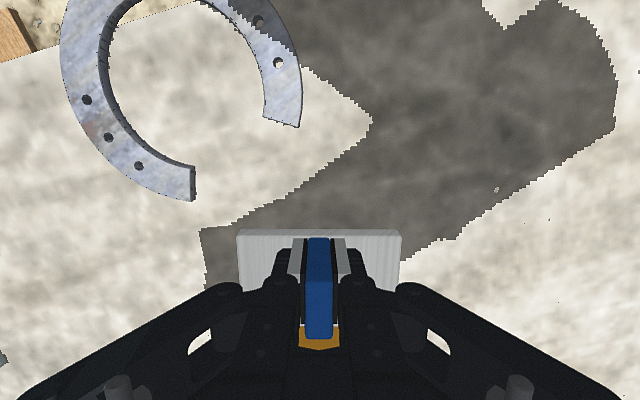

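View pics/scene2.png

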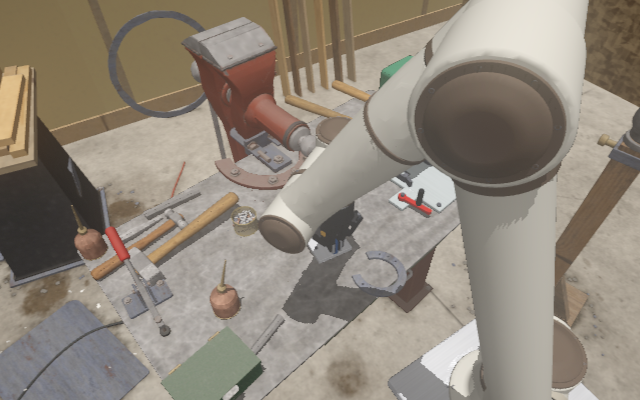

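```bash
python3 - <<'E'
from h import *
from bench import get_image
d=get_image("wrist")
for p in ((237,231),(400,230)): print(ray(d,p,28.4))
p=P(-135,0);print(p)
plan([p[0],p[1],135],PY+np.pi/2)
E
```

```text
[434.21179284  46.29271479  28.4       ]
[441.61446485 133.52725429  28.4       ]
[ 411.01517396 -307.73867558]
shift [ -92.5   -0.9 -397.8] spin -15.1
```

Call:
apply_moves(targets="-15 0 0 0 1;-40 0 0 0 1;-65 0 -10 0 1;-82 0 -35 -2 1;-90 0 -65 -4 1;-92 0 -100 -6 1;-92 0 -136 -8 1;-92 0 -172 -10 1;-92 0 -208 -12 1;-92 0 -244 -14 1")

```text
clock: 4.53
position: [422.5, -155.8, 133.4]
ee_rot: [-0.536, 0.46, 0.538, 0.459]
contact_force: [1.0, 0.3, -5.3]
gripper_width: 10.9
```

```bash
python3 - <<'E'
from h import *
show()
p=P(-135,0)
plan([p[0],p[1],135],PY+np.pi/2)
E
```

```text
t 4.53 pos [ 422.5 -155.8  133.4] press [-97.5 147.7] zyaw 98.9 tilt [-0.003  0.001 -1.   ] F [ 1.   0.3 -5.3] w 10.9 j [ 0.01  0.2  -0.54 -0.   -0.84 -1.42]
shift [  -1.7   35.  -148.3] spin -1.0
```

Call:
apply_moves(targets="0 6 -30 -1 1;0 14 -65 -1 1;0 22 -100 -1 1;0 30 -128 -1 1;0 35 -144 -1 1;-2 35 -148 -1 1;-2 35 -148 -1 1")

```text
clock: 5.12
position: [411.6, -306.8, 135.3]
ee_rot: [-0.54, 0.456, 0.541, 0.456]
contact_force: [0.1, -0.4, -5.6]
gripper_width: 11.1
```

```bash
python3 - <<'E'
from h import *
from bench import get_image
show()
p=P(-135,0)
plan([p[0],p[1],45],PY+np.pi/2)
for n in ("wrist","scene","top"):
    d=get_image(n);cv2.imwrite(f"pics/{n}3.png",d["img"][:,:,::-1])
E
```

```text
t 5.12 pos [ 411.6 -306.8  135.3] press [-134.3    0.9] zyaw 99.7 tilt [-0.002  0.001 -1.   ] F [ 0.1 -0.4 -5.6] w 11.1 j [-0.32  0.29 -0.4  -0.   -0.88 -1.08]
shift [90.3  0.5 -1. ] spin -0.2
```

View pics/wrist3.png

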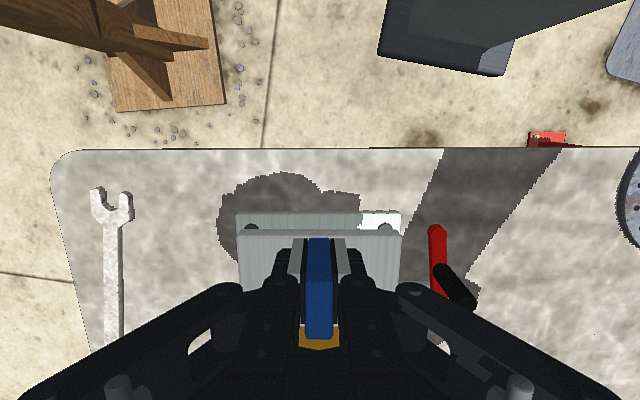

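View pics/scene3.png

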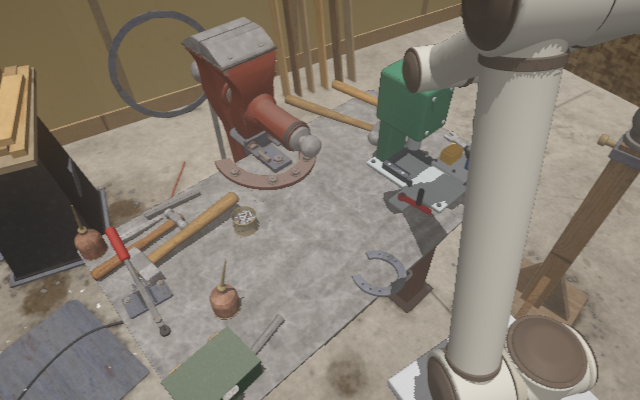

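View pics/top3.png

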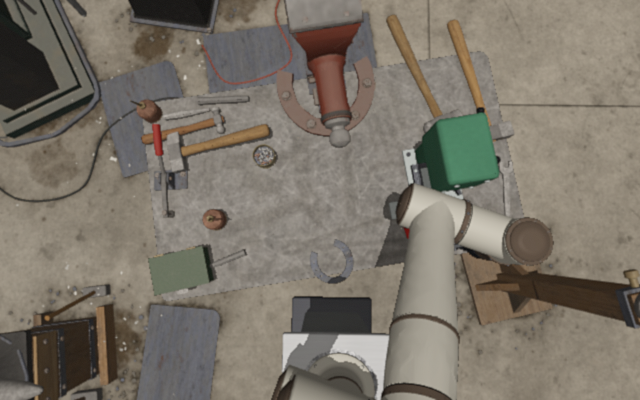

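```bash
python3 - <<'E'
from h import *
from bench import get_image
def proj(d,p):
    c=np.linalg.inv(d["world_from_camera"])@np.r_[p,1];q=d["mtx"]@c[:3];return np.round(q[:2]/q[2])
s,R=state();p=s["position"]
for n in("top","scene"):
    d=get_image(n)
    for z in(135,250,350,450,550,650): print(n,z,proj(d,[p[0],p[1],z]))
    for x,y in((0,60),(0,-60),(155,60)):
        q=P(x,y);print("head",proj(d,[q[0],q[1],310]),proj(d,[q[0],q[1],160]))
im=cv2.imread("pics/scene3.png")[0:260,360:560];cv2.imwrite("pics/c3.png",cv2.resize(im,None,fx=2.3,fy=2.3))
E
```

```text
top 135 [460. 242.]
top 250 [477. 242.]
top 350 [496. 242.]
top 450 [519. 241.]
top 550 [550. 241.]
top 650 [592. 240.]
head [449. 186.] [431. 194.]
head [503. 177.] [477. 187.]
head [436. 118.] [420. 136.]
scene 135 [473. 168.]
scene 250 [485. 131.]
scene 350 [499.  93.]
scene 450 [514.  49.]
scene 550 [532.  -4.]
scene 650 [555. -68.]
head [429.  94.] [418. 145.]
head [459.  75.] [446. 126.]
head [379.  68.] [373. 118.]
```

View pics/c3.png

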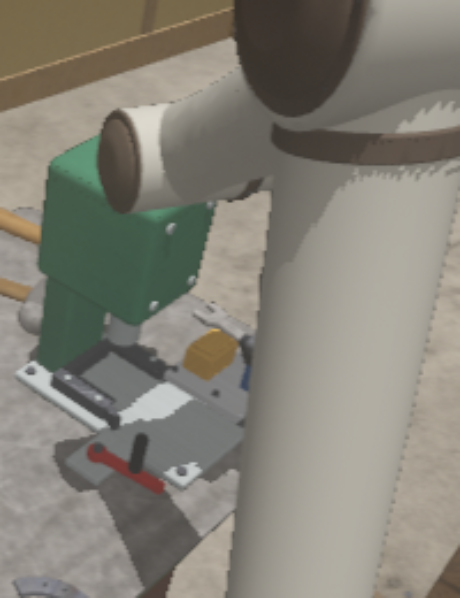

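```bash
python3 - <<'E'
from h import *
from bench import get_image
T=get_image("top");S=get_image("scene")
def tri(a,b):
    A=[];o=[]
    L=[]
    for d,p in((T,a),(S,b)):
        r=d["world_from_camera"][:3,:3]@np.linalg.solve(d["mtx"],[p[0],p[1],1]);r/=np.linalg.norm(r)
        L.append((d["world_from_camera"][:3,3],r))
    (o1,r1),(o2,r2)=L
    k=np.linalg.lstsq(np.c_[r1,-r2],o2-o1,rcond=None)[0]
    p,q=o1+k[0]*r1,o2+k[1]*r2
    return np.round((p+q)/2),round(np.linalg.norm(p-q))
print("left cap",tri((405,205),(412,70)))
print("axis cap",tri((530,240),(530,20)),tri((530,240),(515,40)))
E
```

```text
left cap (array([ 477., -101.,  436.]), 0)
axis cap (array([ 407., -301.,  509.]), 17) (array([ 417., -314.,  465.]), 8)
```

```bash
python3 - <<'E'
import cv2
a=cv2.imread("pics/wrist3.png")
cv2.imwrite("pics/w3z.png",cv2.resize(a[195:285,220:420],(800,360),interpolation=cv2.INTER_CUBIC))
E
```

View pics/w3z.png

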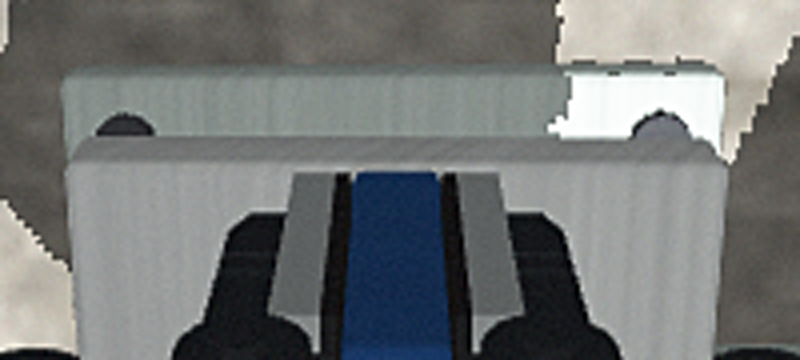

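```bash
python3 - <<'E'
from h import *
from bench import get_image
d=get_image("wrist");s,R=state()
f=lambda x,y:((x+.5)/4-.5+220,(y+.5)/4-.5+195)
r,l=ray(d,f(66,75),12),ray(d,f(724,75),12)
for n,a,b in(("plate",r,l),("foot",ray(d,f(70,160),122.3),ray(d,f(727,160),122.3))):
    e=b-a;print(n,a,b,"len",np.linalg.norm(e),"yaw",np.degrees(np.arctan2(e[1],e[0]))-90,"mid tool",R.T@((a+b)/2-s["position"]), "press",to_press((a+b)/2))
E
```

```text
plate [ 444.55094367 -373.63794553   12.        ] [ 419.26893815 -228.46416083   12.        ] len 147.35877160214673 yaw 9.87898096238753 mid tool [124.56826491 -19.53317116   0.88565422] press [-113.26593751    2.99100438]
foot [ 414.0835805  -348.51266204  122.3       ] [ 398.95346223 -261.59589331  122.3       ] len 88.22383559041761 yaw 9.874866008657904 mid tool [14.2671021   6.16305759  1.32984312] press [-138.9674423     3.41837362]
```

Foot and plate yaws agree (9.87° against 9.88°), and the lateral offset is 0.4 mm. Now I'll lower to the plate.

Call:
apply_moves(targets="20 0 0 0 1;45 0 0 0 1;70 0 0 0 1;87 0 0 0 1;94 0 0 0 1;95 0 0 0 1;95 0 0 0 1")

```text
clock: 6.1
position: [413.3, -306.2, 41.9]
ee_rot: [0.542, -0.455, -0.541, -0.455]
contact_force: [-0.1, 0.2, -6.0]
gripper_width: 10.9
```

Call:
apply_moves(targets="1 0 0 0 1;2 0 0 0 1;2 0 0 0 1")

```text
clock: 6.35
position: [413.3, -306.3, 40.4]
ee_rot: [0.542, -0.455, -0.54, -0.455]
contact_force: [0.2, 0.2, -5.3]
gripper_width: 11.3
```

```bash
python3 - <<'E'
from h import *
from bench import get_image
show()
d=get_image("wrist");cv2.imwrite("pics/w4.png",d["img"][:,:,::-1])
a=cv2.imread("pics/w4.png");cv2.imwrite("pics/w4z.png",cv2.resize(a[195:285,220:420],(800,360),interpolation=cv2.INTER_CUBIC))
E
```

```text
t 6.35 pos [ 413.3 -306.3   40.4] press [-132.5    1.1] zyaw 99.9 tilt [ 0.002 -0.001 -1.   ] F [ 0.2  0.2 -5.3] w 11.3 j [-0.32  0.43 -0.5   0.   -0.64 -1.08]
```

View pics/w4z.png

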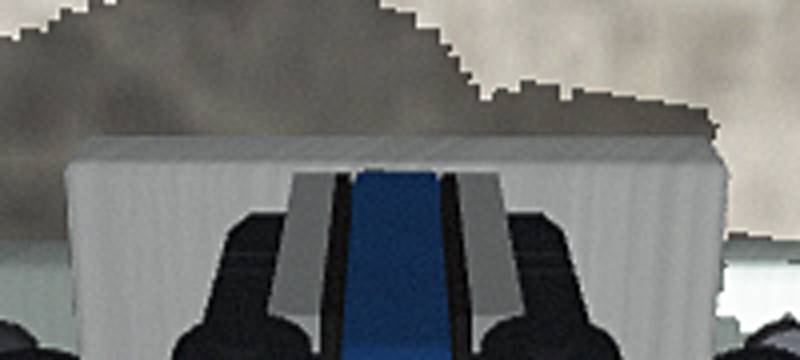

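Call:
apply_moves(targets="1 0 0 0 1;2 0 0 0 1;2 0 0 0 1")

```text
clock: 6.65
position: [412.8, -306.2, 37.7]
ee_rot: [0.541, -0.455, -0.541, -0.455]
contact_force: [-1.2, -0.2, -3.1]
gripper_width: 11.0
```

Call:
apply_moves(targets="1 0 0 0 1;1 0 0 0 1")

```text
clock: 6.82
position: [412.8, -306.3, 37.5]
ee_rot: [0.541, -0.455, -0.541, -0.455]
contact_force: [-2.5, 1.3, 4.0]
gripper_width: 10.8
```

Contact with the plate (vertical force −5 → +4 N), so now slide into the mouth.

Call:
apply_moves(targets="0 -3 0 0 1;0 -9 0 0 1;0 -16 0 0 1;0 -23 0 0 1;0 -29 0 0 1;0 -33 0 0 1;0 -36 0 0 1;0 -38 0 0 1;0 -38 0 0 1")

```text
clock: 7.57
position: [449.2, -300.0, 37.5]
ee_rot: [-0.541, 0.456, 0.542, 0.455]
contact_force: [-5.7, -1.5, 6.0]
gripper_width: 11.2
```

```bash
python3 - <<'E'
from h import *
from bench import get_image
show()
for n in("wrist","top"):
  d=get_image(n);cv2.imwrite(f"pics/{n}5.png",d["img"][:,:,::-1])
E
```

```text
t 7.57 pos [ 449.2 -300.    37.5] press [-96.1   1.1] zyaw 99.9 tilt [-0.002 -0.    -1.   ] F [-5.7 -1.5  6. ] w 11.2 j [-0.29  0.47 -0.43  0.   -0.67 -1.11]
```

View pics/wrist5.png

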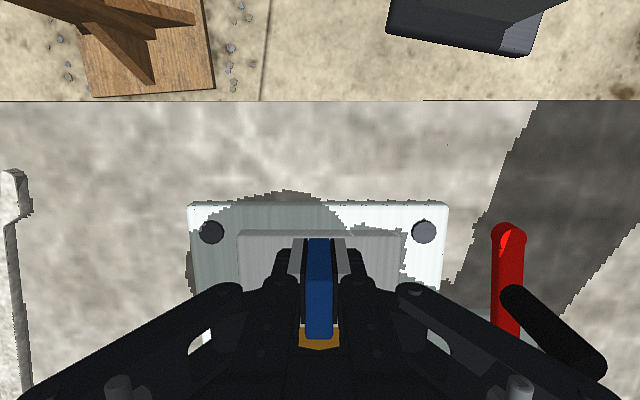

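View pics/top5.png

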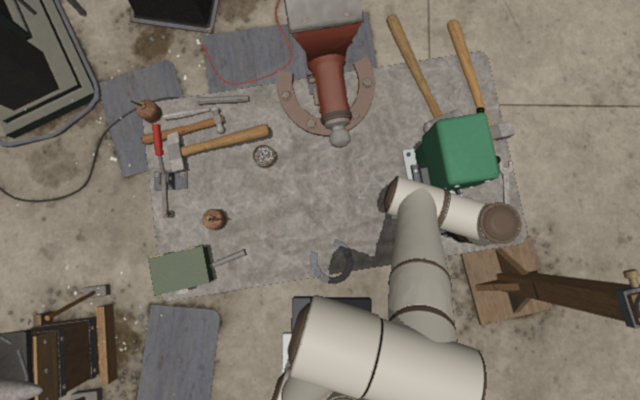

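Call:
apply_moves(targets="0 -4 0 0 1;0 -8 0 0 1;0 -11 0 0 1;0 -13 0 0 1;0 -13 0 0 1")

```text
clock: 8.08
position: [462.1, -297.8, 37.5]
ee_rot: [-0.541, 0.456, 0.541, 0.455]
contact_force: [-5.5, 0.4, 6.0]
gripper_width: 11.4
```

```bash
python3 - <<'E'
from h import *
from bench import get_image
show()
d=get_image("wrist");cv2.imwrite("pics/w6.png",d["img"][:,:,::-1])
d=get_image("scene");a=d["img"][:,:,::-1];cv2.imwrite("pics/s6.png",cv2.resize(a[40:240,340:500],(480,600)))
a=cv2.imread("pics/w6.png");cv2.imwrite("pics/w6z.png",cv2.resize(a[180:290,180:460],(800,314),interpolation=cv2.INTER_CUBIC))
E
```

```text
t 8.08 pos [ 462.1 -297.8   37.5] press [-83.   1.] zyaw 99.8 tilt [-0.002 -0.    -1.   ] F [-5.5  0.4  6. ] w 11.4 j [-0.28  0.48 -0.41  0.   -0.68 -1.12]
```

View pics/w6z.png

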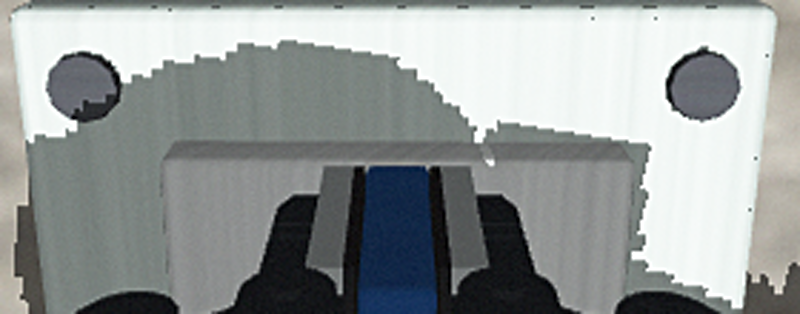

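View pics/s6.png

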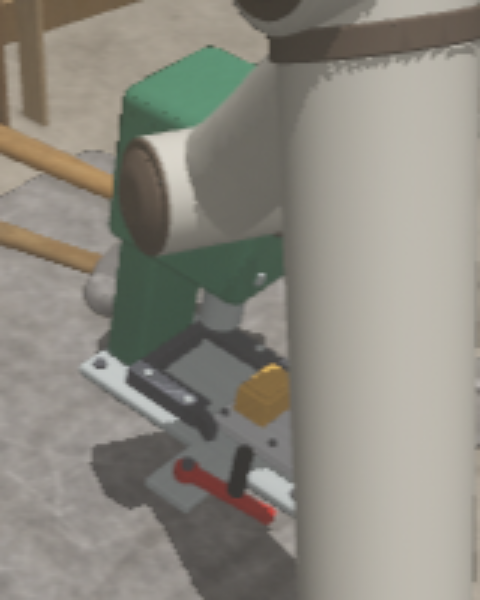

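Call:
apply_moves(targets="0 0 -1 0 1;0 0 -1 0 1;0 0 -1 0 -1;0 0 -1 0 -1;0 0 -1 0 -1;0 0 -1 0 -1;0 0 -1 0 -1;0 0 -1 0 -1;-5 0 -1 0 -1;-15 0 -1 0 -1")

```text
clock: 9.02
position: [462.2, -298.0, 50.9]
ee_rot: [-0.54, 0.456, 0.542, 0.455]
contact_force: [0.5, -0.3, 0.5]
gripper_width: 85.2
```

```bash
python3 - <<'E'
from h import *
from bench import get_image
show()
p=P(-165,42);plan([p[0],p[1],100],PY+np.radians(155))
d=get_image("wrist");cv2.imwrite("pics/w7.png",d["img"][:,:,::-1])
E
```

```text
t 9.02 pos [ 462.2 -298.    50.9] press [-82.9   0.7] zyaw 99.8 tilt [-0.003  0.001 -1.   ] F [ 0.5 -0.3  0.5] w 85.2 j [-0.28  0.46 -0.4  -0.   -0.72 -1.12]
shift [-48.9  82.3  41.2] spin -65.1
```

View pics/w7.png

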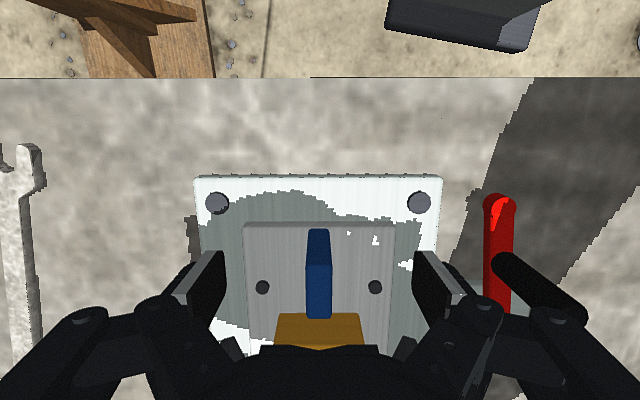

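The shuttle is released and straight: foot mid column 318 matches the plate mid at 318. Next I'll rise, go behind it and turn.

Call:
apply_moves(targets="-25 0 0 -4 -1;-45 8 4 -11 -1;-49 20 10 -18 -1;-49 35 17 -25 -1;-49 50 25 -32 -1;-49 64 32 -39 -1;-49 75 37 -46 -1;-49 82 41 -53 -1;-49 82 41 -60 -1;-49 82 41 -65 -1")

```text
clock: 9.9
position: [375.1, -272.0, 101.5]
ee_rot: [0.702, -0.091, -0.701, -0.091]
contact_force: [-0.3, 0.0, -1.1]
gripper_width: 85.4
```

```bash
python3 - <<'E'
from h import *
from bench import get_image
show()
p=P(-165,42);plan([p[0],p[1],4],PY+np.radians(155))
for n in("wrist","scene"):
  d=get_image(n);cv2.imwrite(f"pics/{n}8.png",d["img"][:,:,::-1])
E
```

```text
t 9.9 pos [ 375.1 -272.   101.5] press [-164.2   41.4] zyaw 165.2 tilt [ 0.002 -0.001 -1.   ] F [-0.3  0.  -1.1] w 85.4 j [-0.28  0.26 -0.56  0.   -0.75  0.02]
shift [97.5 -0.2  1.2] spin 0.3
```

View pics/wrist8.png

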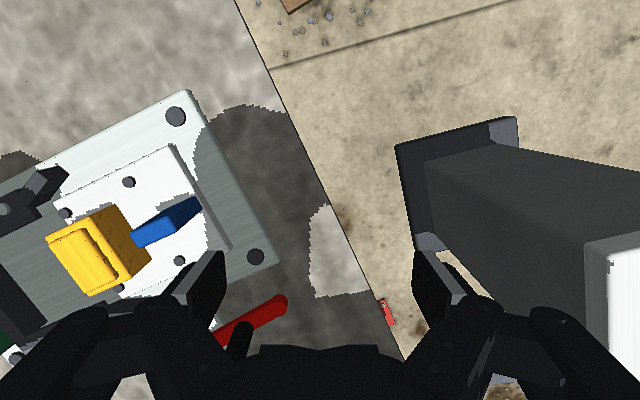

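View pics/scene8.png

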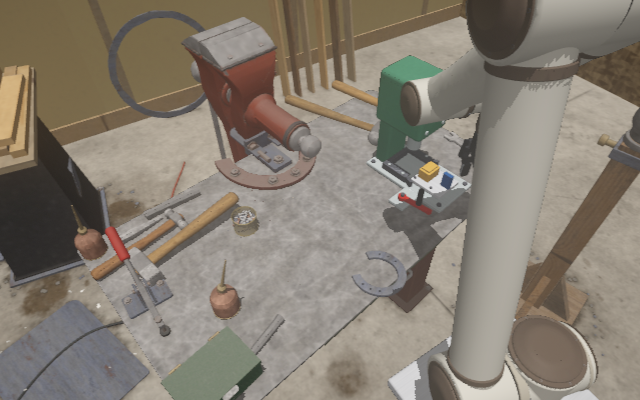

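Open fingertips sit about 14 mm behind the TCP, measured in the image and matching the spec. I'll descend to TCP z≈5 (tips near 18) and begin to push.

Call:
apply_moves(targets="25 0 0 0 -1;55 0 0 0 -1;80 0 0 0 -1;92 0 0 0 -1;96 0 0 0 -1;96 0 0 0 -1;96 -4 -9 0 -1;96 -8 -18 0 -1;96 -8 -18 0 -1")

```text
clock: 10.75
position: [397.6, -269.2, 5.6]
ee_rot: [0.702, -0.093, -0.7, -0.093]
contact_force: [0.5, 0.4, -0.6]
gripper_width: 85.7
```

```bash
python3 - <<'E'
from h import *
from bench import get_image
show()
for n in("wrist","scene"):
  d=get_image(n);cv2.imwrite(f"pics/{n}9.png",d["img"][:,:,::-1])
E
```

```text
t 10.75 pos [ 397.6 -269.2    5.6] press [-141.6   40.3] zyaw 164.9 tilt [ 0.003 -0.001 -1.   ] F [ 0.5  0.4 -0.6] w 85.7 j [-0.26  0.45 -0.61  0.   -0.51 -0.01]
```

View pics/wrist9.png

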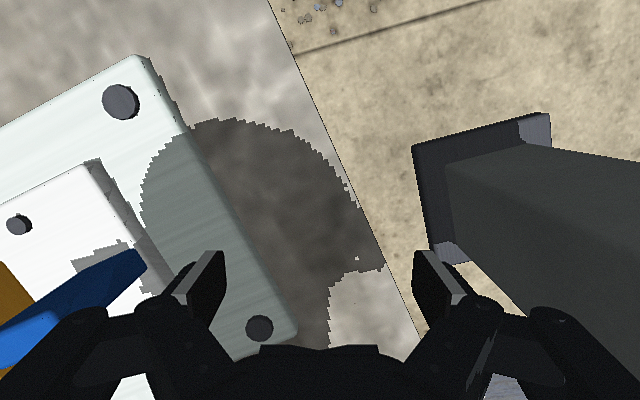

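Call:
apply_moves(targets="0 -2 -5 0 -1;0 -4 -9 0 -1;0 -6 -14 0 -1;0 -8 -18 0 -1;0 -8 -18 0 -1")

```text
clock: 11.27
position: [414.0, -265.8, 4.6]
ee_rot: [-0.701, 0.093, 0.701, 0.093]
contact_force: [-3.2, 0.7, 1.4]
gripper_width: 85.8
```

```bash
python3 - <<'E'
from h import *
from bench import get_image
show()
for n in("wrist","scene"):
  d=get_image(n);cv2.imwrite(f"pics/{n}10.png",d["img"][:,:,::-1])
a=cv2.imread("pics/scene10.png");cv2.imwrite("pics/s10.png",cv2.resize(a[90:230,350:490],(600,600),interpolation=cv2.INTER_CUBIC))
E
```

```text
t 11.27 pos [ 414.  -265.8    4.6] press [-124.8   40.8] zyaw 164.8 tilt [-0.001  0.    -1.   ] F [-3.2  0.7  1.4] w 85.8 j [-0.24  0.46 -0.58 -0.   -0.53 -0.02]
```

View pics/wrist10.png

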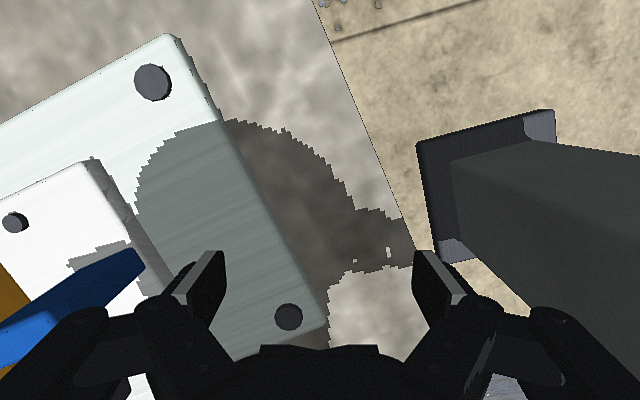

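View pics/s10.png

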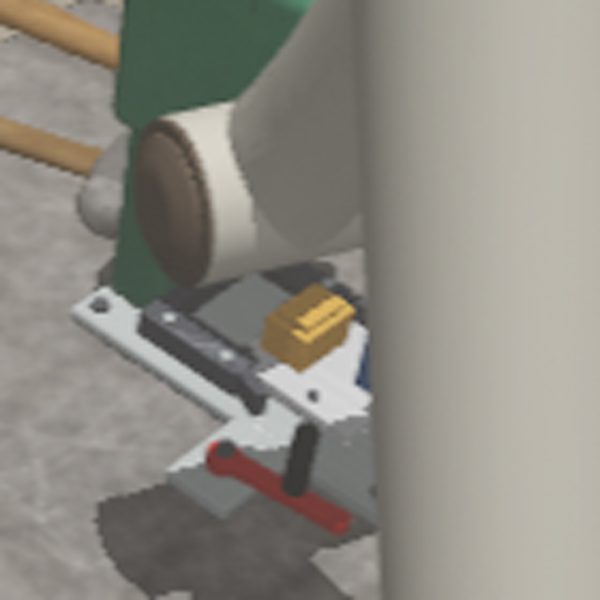

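```bash
python3 - <<'E'
from h import *
from bench import get_image
d=get_image("wrist");s,R=state()
a=ray(d,(88,163),24);b=ray(d,(140,255),24)
print(to_press(a),to_press(b),"plate front",to_press(ray(d,(185,60),12)),to_press(ray(d,(310,300),12)),to_press(s["position"]))
e=b-a;print(np.degrees(np.arctan2(e[1],e[0]))-90-np.degrees(PY))
E
```

```text
[-64.51731141 -41.91239822] [-60.46196924   0.29199344] plate front [-115.62050322  -61.21664792] [-113.36897599   58.5938542 ] [-124.81835105   40.75247844]
-5.488595251174177
```

Call:
apply_moves(targets="0 -2 -5 0 -1;0 -4 -9 0 -1;0 -6 -13 0 -1;0 -8 -17 0 -1;0 -10 -21 0 -1;0 -10 -22 0 -1;0 -10 -22 0 -1")

```text
clock: 12.0
position: [438.9, -262.0, 4.4]
ee_rot: [0.701, -0.093, -0.701, -0.093]
contact_force: [-1.9, 0.6, 0.2]
gripper_width: 85.3
```

```bash
python3 - <<'E'
from h import *
from bench import get_image
show()
for n in("wrist","scene"):
  d=get_image(n);cv2.imwrite(f"pics/{n}11.png",d["img"][:,:,::-1])
a=cv2.imread("pics/scene11.png");cv2.imwrite("pics/s11.png",cv2.resize(a[90:230,350:490],(600,600),interpolation=cv2.INTER_CUBIC))
E
```

```text
t 12.0 pos [ 438.9 -262.     4.4] press [-99.6  40.3] zyaw 164.9 tilt [ 0.001 -0.    -1.   ] F [-1.9  0.6  0.2] w 85.3 j [-0.22  0.48 -0.53  0.   -0.55 -0.04]
```

View pics/wrist11.png

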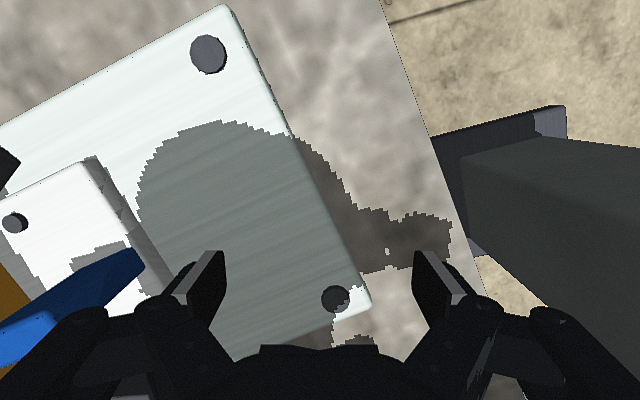

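View pics/s11.png

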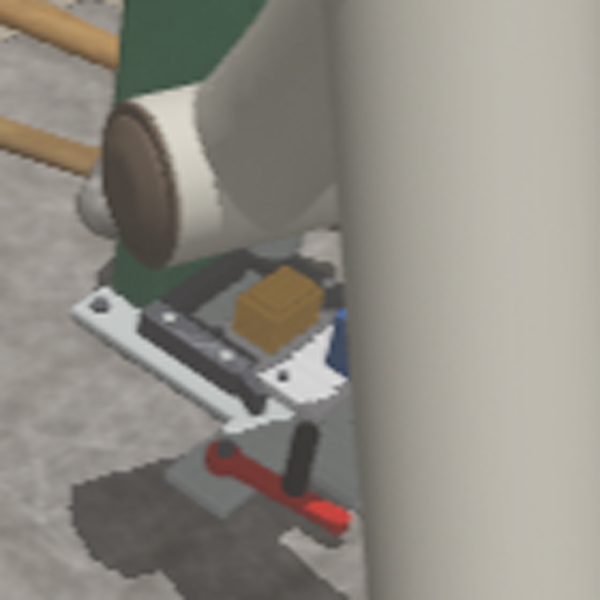

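Call:
apply_moves(targets="0 -2 -4 0 -1;0 -4 -8 0 -1;0 -5 -12 0 -1;0 -7 -15 0 -1;0 -8 -18 0 -1;0 -8 -18 0 -1")

```text
clock: 12.6
position: [458.5, -259.0, 4.5]
ee_rot: [0.701, -0.093, -0.701, -0.093]
contact_force: [-2.3, -0.2, -0.8]
gripper_width: 85.2
```

```bash
python3 - <<'E'
from h import *
from bench import get_image
show()
for n in("wrist","scene","top"):
  d=get_image(n);cv2.imwrite(f"pics/{n}12.png",d["img"][:,:,::-1])
a=cv2.imread("pics/scene12.png");b=cv2.imread("pics/top12.png")
cv2.imwrite("pics/s12.png",np.hstack([cv2.resize(a[50:230,350:490],(400,514),interpolation=cv2.INTER_CUBIC),cv2.resize(b[90:270,380:520],(400,514),interpolation=cv2.INTER_CUBIC)]))
E
```

```text
t 12.6 pos [ 458.5 -259.     4.5] press [-79.8  39.8] zyaw 164.9 tilt [ 0.001 -0.    -1.   ] F [-2.3 -0.2 -0.8] w 85.2 j [-0.21  0.5  -0.49  0.   -0.58 -0.06]
```

View pics/wrist12.png

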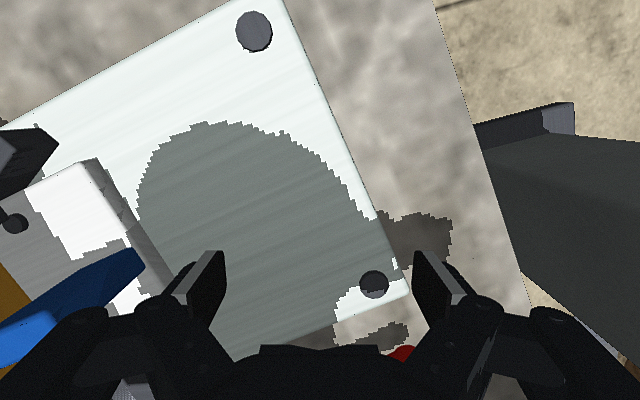

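View pics/s12.png

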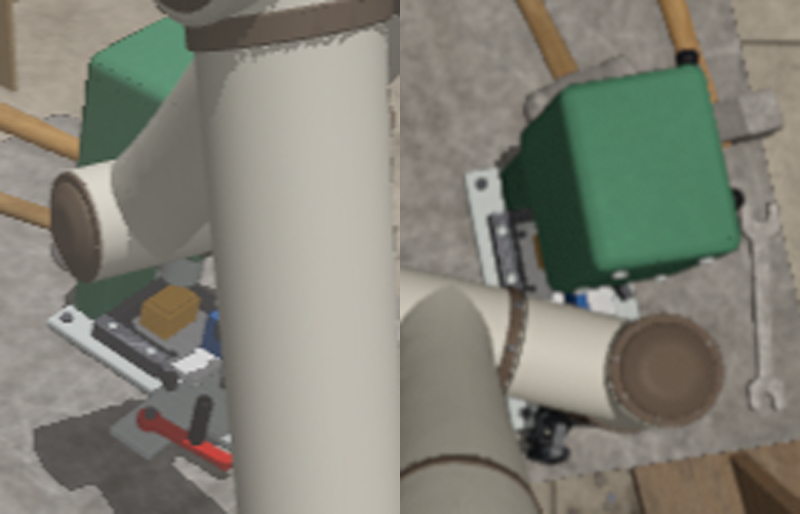

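Call:
apply_moves(targets="0 -1 -2 0 -1;0 -2 -4 0 -1;0 -3 -6 0 -1;0 -3 -6 0 -1")

```text
clock: 13.08
position: [464.4, -257.7, 4.5]
ee_rot: [0.701, -0.093, -0.701, -0.093]
contact_force: [-3.6, 0.2, 0.7]
gripper_width: 85.2
```

Call:
apply_moves(targets="0 -0.4 -1 0 -1;0 -0.8 -2 0 -1;0 -0.8 -2 0 -1")

```text
clock: 13.33
position: [466.0, -257.4, 4.4]
ee_rot: [-0.701, 0.093, 0.701, 0.093]
contact_force: [-4.0, -1.1, 0.5]
gripper_width: 85.7
```

Call:
apply_moves(targets="0 -0.4 -1 0 -1;0 -0.4 -1 0 -1")

```text
clock: 13.5
position: [466.1, -257.3, 4.4]
ee_rot: [-0.7, 0.094, 0.702, 0.094]
contact_force: [-8.3, -1.3, 2.5]
gripper_width: 85.6
```

Call:
apply_moves(targets="0 -0.4 -1 0 -1;0 -0.4 -1 0 -1")

```text
clock: 13.67
position: [466.3, -257.2, 4.3]
ee_rot: [-0.7, 0.094, 0.702, 0.094]
contact_force: [-8.0, -1.4, 3.2]
gripper_width: 85.6
```

```bash
python3 - <<'E'
from h import *
from bench import get_image
show()
for n in("wrist","scene","top"):
  d=get_image(n);cv2.imwrite(f"pics/{n}13.png",d["img"][:,:,::-1])
a=cv2.imread("pics/scene13.png");b=cv2.imread("pics/top13.png")
cv2.imwrite("pics/s13.png",np.hstack([cv2.resize(a[50:230,350:490],(400,514),interpolation=cv2.INTER_CUBIC),cv2.resize(b[90:270,380:520],(400,514),interpolation=cv2.INTER_CUBIC)]))
d=get_image("wrist")
for p in ((88,163),(125,228),(140,255)): print(to_press(ray(d,p,24)))
E
```

```text
t 13.67 pos [ 466.3 -257.2    4.3] press [-71.9  40.3] zyaw 164.7 tilt [-0.004  0.001 -1.   ] F [-8.  -1.4  3.2] w 85.6 j [-0.2   0.51 -0.47 -0.   -0.59 -0.07]
[-12.01438632 -42.49013699]
[ -9.25591043 -13.50793083]
[-7.86413915 -0.454535  ]
```

View pics/wrist13.png

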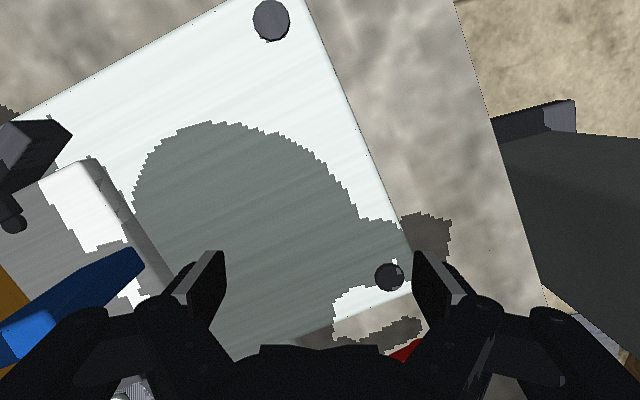

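View pics/s13.png

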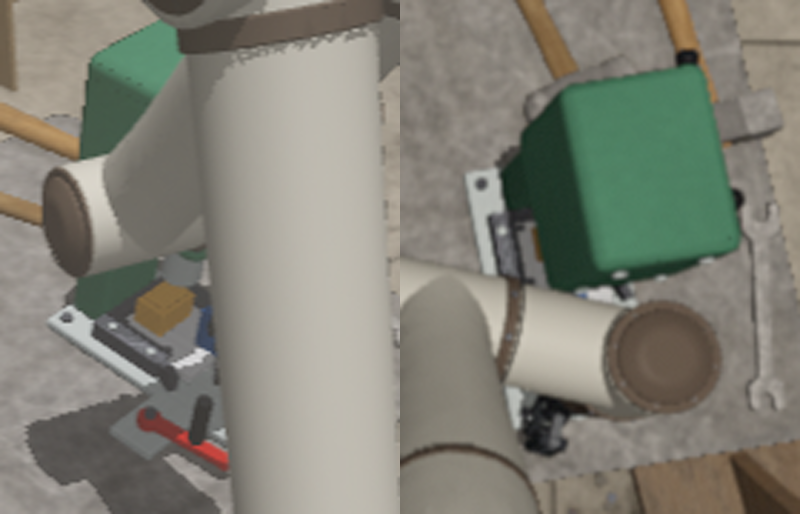

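```bash
python3 - <<'E'
import cv2
a=cv2.imread("pics/wrist13.png");cv2.imwrite("pics/w13z.png",cv2.resize(a[110:320,0:240],(800,600) if 0 else (686,600),interpolation=cv2.INTER_CUBIC))
E
```

```text
(no output)
```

View pics/w13z.png

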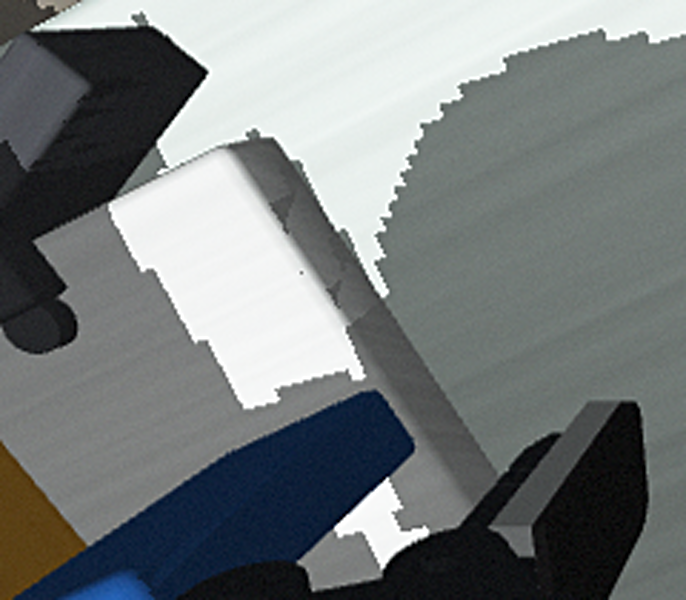

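```bash
python3 - <<'E'
from h import *
from bench import get_image
d=get_image("wrist");s,R=state()
f=lambda x,y:(x*.35,110+y*.35)
for n,a,b,z in(("bot",f(277,142),f(493,478),12),("top",f(240,155),f(468,510),24),("platefront",(313,10),(402,232),12),("plate right side",(20,117),(235,0),12)):
    A,B=ray(d,a,z),ray(d,b,z);e=to_press(B)-to_press(A);print(n,to_press(A),to_press(B),np.degrees(np.arctan2(e[1],e[0])))
E
```

```text
bot [ -7.5328991  -43.90186942] [-6.05905339 18.30898212] 88.64285179624265
top [-10.28846286 -42.75502122] [-8.10839924 17.71300903] 87.9352003689715
platefront [-116.35154554  -55.9607637 ] [-114.40845307   43.56758713] 88.88155630990127
plate right side [ 10.53255537 -72.09407148] [-91.14083014 -71.50637273] 179.66881910764735
```

Call:
apply_moves(targets="0 -0.8 -2 0 -1;0 -1 -3 0 -1;0 -1 -3 0 -1;0 -1 -3 0 -1")

```text
clock: 14.25
position: [466.7, -256.6, 3.9]
ee_rot: [-0.698, 0.094, 0.704, 0.095]
contact_force: [-12.8, -1.8, 5.9]
gripper_width: 85.3
```

```bash
python3 - <<'E'
from h import *
from bench import get_image
show()
d=get_image("wrist");cv2.imwrite("pics/w14.png",d["img"][:,:,::-1])
a=cv2.imread("pics/w14.png");cv2.imwrite("pics/w14z.png",cv2.resize(a[110:320,0:240],(686,600),interpolation=cv2.INTER_CUBIC))
E
```

```text
t 14.25 pos [ 466.7 -256.6    3.9] press [-71.4  40.8] zyaw 164.6 tilt [-0.009  0.002 -1.   ] F [-12.8  -1.8   5.9] w 85.3 j [-0.2   0.51 -0.47 -0.   -0.6  -0.07]
```

View pics/w14z.png

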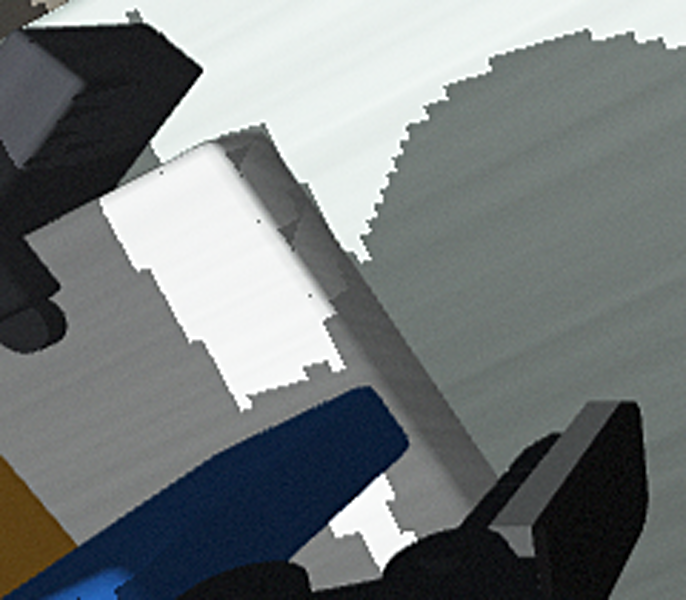

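The shuttle is stopped against the back stop. Reaction is 13 N with the TCP advancing only 0.5 mm, and the rear edge reads x≈−7.5 with yaw within 1°. Next I'll back off, rise, and come round to the keeper's outer side.

Call:
apply_moves(targets="0 4 9 0 -1;0 10 22 0 -1;-20 15 32 0 -1;-50 15 32 0 -1;-80 15 32 2 -1;-92 15 32 4 -1;-92 15 32 4 -1")

```text
clock: 14.88
position: [441.3, -264.3, 101.0]
ee_rot: [0.702, -0.118, -0.693, -0.117]
contact_force: [0.7, -0.1, -0.0]
gripper_width: 85.5
```

```bash
python3 - <<'E'
from h import *
from bench import get_image
show()
p=P(-132,175);plan([p[0],p[1],95],PY+np.radians(135))
d=get_image("scene");cv2.imwrite("pics/s15.png",d["img"][:,:,::-1])
d=get_image("wrist");cv2.imwrite("pics/w15.png",d["img"][:,:,::-1])
E
```

```text
t 14.88 pos [ 441.3 -264.3  101. ] press [-97.7  37.6] zyaw 160.9 tilt [ 0.013 -0.004 -1.   ] F [ 0.7 -0.1 -0. ] w 85.5 j [-0.22  0.33 -0.45  0.   -0.78 -0.11]
shift [   4.7 -103.5   96.6] spin 16.0
```

View pics/w15.png

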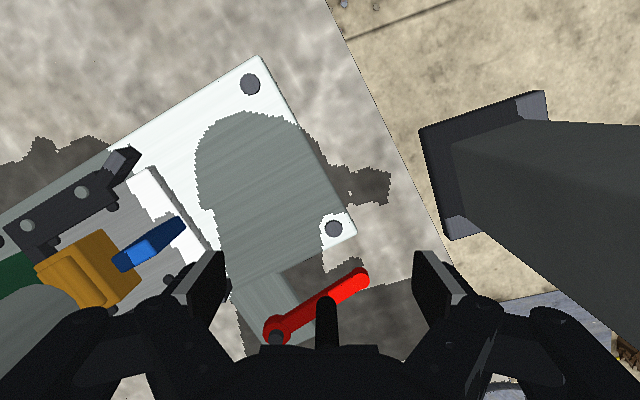

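Call:
apply_moves(targets="0 -8 8 2 -1;0 -28 26 5 -1;0 -50 47 8 -1;0 -72 67 11 -1;0 -90 84 14 -1;0 -101 94 16 -1;0 -103 97 16 -1;0 -103 97 16 -1")

```text
clock: 15.65
position: [378.6, -133.3, 95.9]
ee_rot: [-0.674, 0.212, 0.675, 0.212]
contact_force: [0.3, -0.3, 0.4]
gripper_width: 86.0
```

```bash
python3 - <<'E'
from h import *
from bench import get_image
show()
p=P(-132,175);plan([p[0],p[1],21],PY+np.radians(135))
d=get_image("wrist");cv2.imwrite("pics/w16.png",d["img"][:,:,::-1])
q=np.linalg.inv(d["world_from_camera"])
for x,y,z in((-67,110,79),(-17,115,25)):
    w=P(x,y);c=q@[w[0],w[1],z,1];u=d["mtx"]@c[:3];print(u[:2]/u[2])
d=get_image("scene");cv2.imwrite("pics/s16.png",d["img"][:,:,::-1])
E
```

```text
t 15.65 pos [ 378.6 -133.3   95.9] press [-136.9  177.4] zyaw 145.1 tilt [-0.001 -0.    -1.   ] F [ 0.3 -0.3  0.4] w 86.0 j [ 0.07  0.17 -0.7  -0.   -0.7  -0.68]
shift [74.9 -1.8 -5.2] spin 0.1
[139.93531642 244.25235306]
[144.73979705 261.7802272 ]
```

View pics/w16.png

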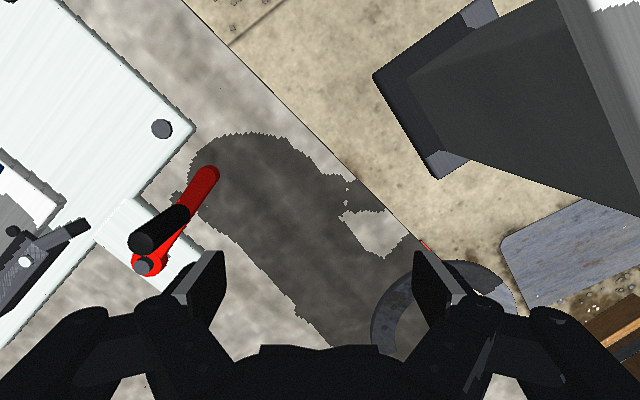

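View pics/s16.png

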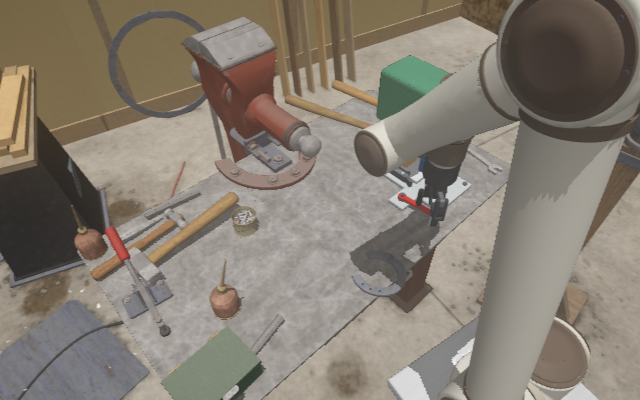

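Call:
apply_moves(targets="20 0 0 0 -1;45 0 0 0 -1;65 0 0 0 -1;74 0 -3 0 -1;75 0 -8 0 -1;75 0 -14 0 -1;75 0 -20 0 -1;75 0 -22 0 -1;75 0 -22 0 -1")

```text
clock: 16.5
position: [398.1, -147.1, 22.2]
ee_rot: [0.675, -0.214, -0.673, -0.214]
contact_force: [0.2, -0.5, 0.3]
gripper_width: 85.5
```

```bash
python3 - <<'E'
from h import *
from bench import get_image
show()
d=get_image("wrist");cv2.imwrite("pics/w17.png",d["img"][:,:,::-1])
E
```

```text
t 16.5 pos [ 398.1 -147.1   22.2] press [-120.   160.4] zyaw 144.8 tilt [ 0.002  0.    -1.   ] F [ 0.2 -0.5  0.3] w 85.5 j [ 0.03  0.35 -0.73  0.   -0.49 -0.65]
```

View pics/w17.png

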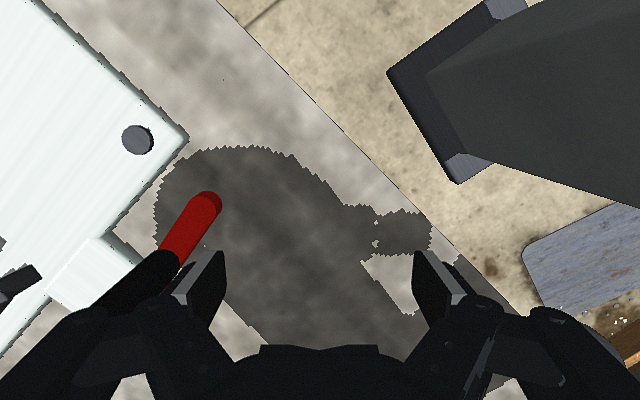

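Call:
apply_moves(targets="0 2 -5 0 -1;0 5 -10 0 -1;0 8 -16 0 -1;0 10 -22 0 -1;0 11 -27 0 -1;0 11 -30 0 -1;0 11 -30 0 -1")

```text
clock: 17.13
position: [416.2, -173.5, 21.7]
ee_rot: [0.675, -0.214, -0.673, -0.214]
contact_force: [-1.6, -0.8, 1.5]
gripper_width: 85.4
```

```bash
python3 - <<'E'
from h import *
from bench import get_image
show()
d=get_image("wrist");cv2.imwrite("pics/w18.png",d["img"][:,:,::-1])
d=get_image("scene");a=d["img"][:,:,::-1];cv2.imwrite("pics/s18.png",cv2.resize(a[50:250,340:500],(480,600)))
E
```

```text
t 17.13 pos [ 416.2 -173.5   21.7] press [-106.8  131.4] zyaw 144.8 tilt [ 0.002 -0.    -1.   ] F [-1.6 -0.8  1.5] w 85.4 j [-0.03  0.38 -0.67  0.   -0.52 -0.58]
```

View pics/w18.png

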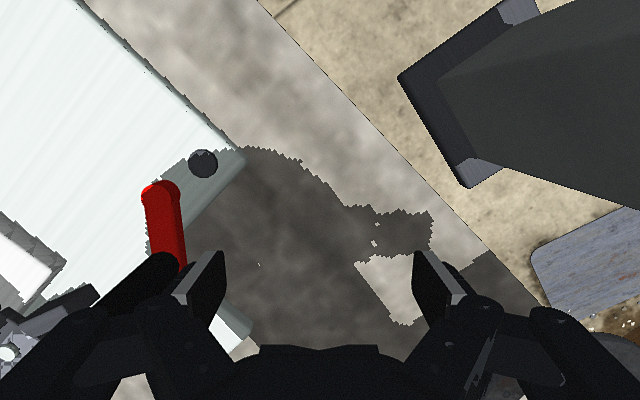

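View pics/s18.png

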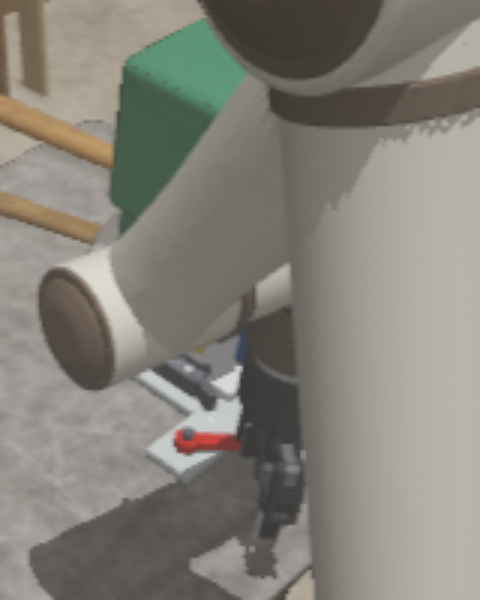

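Call:
apply_moves(targets="0 0 -5 0 -1;0 0 -10 0 -1;0 -1 -15 0 -1;0 -2 -20 0 -1;0 -4 -25 0 -1;0 -6 -29 0 -1;0 -8 -33 0 -1;0 -10 -36 0 -1;0 -10 -36 0 -1")

```text
clock: 17.98
position: [451.1, -185.4, 21.4]
ee_rot: [0.674, -0.213, -0.674, -0.213]
contact_force: [-0.8, -0.1, 3.0]
gripper_width: 85.5
```

```bash
python3 - <<'E'
from h import *
from bench import get_image
show()
d=get_image("wrist");cv2.imwrite("pics/w19.png",d["img"][:,:,::-1])
E
```

```text
t 17.98 pos [ 451.1 -185.4   21.4] press [-74.4 113.6] zyaw 144.9 tilt [ 0. -0. -1.] F [-0.8 -0.1  3. ] w 85.5 j [-0.06  0.43 -0.58  0.   -0.57 -0.56]
```

View pics/w19.png

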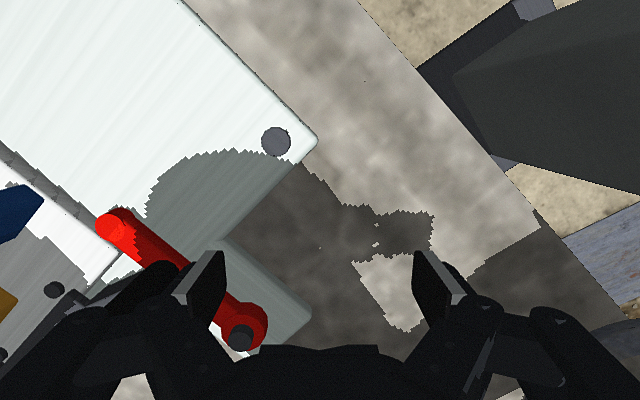

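Call:
apply_moves(targets="0 -1 -1 0 -1;0 -2 -2 0 -1;0 -3 -3 0 -1;0 -3 -3 0 -1")

```text
clock: 18.37
position: [451.6, -185.0, 21.4]
ee_rot: [-0.672, 0.215, 0.676, 0.214]
contact_force: [-7.9, -2.2, 7.5]
gripper_width: 85.0
```

Call:
apply_moves(targets="0 -1 -1 0 -1;0 -2 -2 0 -1;0 -2 -2 0 -1")

```text
clock: 18.62
position: [451.8, -184.7, 21.4]
ee_rot: [-0.67, 0.216, 0.677, 0.214]
contact_force: [-12.3, -2.8, 11.9]
gripper_width: 85.5
```

Call:
apply_moves(targets="0 -1 -1 0 -1;0 -2 -2 0 -1;0 -2 -2 0 -1")

```text
clock: 18.87
position: [451.9, -184.5, 21.4]
ee_rot: [-0.668, 0.217, 0.678, 0.215]
contact_force: [-19.6, -4.1, 19.6]
gripper_width: 85.3
```

```bash
python3 - <<'E'
from h import *
from bench import get_image
show()
d=get_image("wrist");cv2.imwrite("pics/w20.png",d["img"][:,:,::-1])
E
```

```text
t 18.87 pos [ 451.9 -184.5   21.4] press [-73.5 114.4] zyaw 144.4 tilt [-0.014  0.002 -1.   ] F [-19.6  -4.1  19.6] w 85.3 j [-0.05  0.43 -0.56 -0.   -0.59 -0.56]
```

View pics/w20.png

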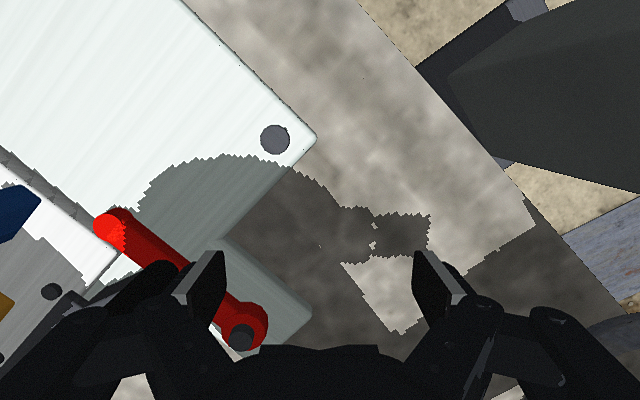

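```bash
python3 - <<'E'
from h import *
from bench import get_image
d=get_image("wrist")
a=cv2.imread("pics/w20.png");cv2.imwrite("pics/w20z.png",cv2.resize(a[140:360,0:290],(791,600),interpolation=cv2.INTER_CUBIC))
hsv=cv2.cvtColor(a,cv2.COLOR_BGR2HSV);m=((hsv[...,1]>150)&((hsv[...,0]<8)|(hsv[...,0]>172))&(hsv[...,2]>60)).astype(np.uint8)
c=max(cv2.findContours(m,cv2.RETR_EXTERNAL,cv2.CHAIN_APPROX_NONE)[0],key=cv2.contourArea)
print(cv2.boundingRect(c))
for p in((241,338),(108,225)): print(to_press(ray(d,p,25)))
E
```

```text
(93, 207, 97, 65)
[-13.44352057 118.17035739]
[-18.16220141  32.40312802]
```

View pics/w20z.png

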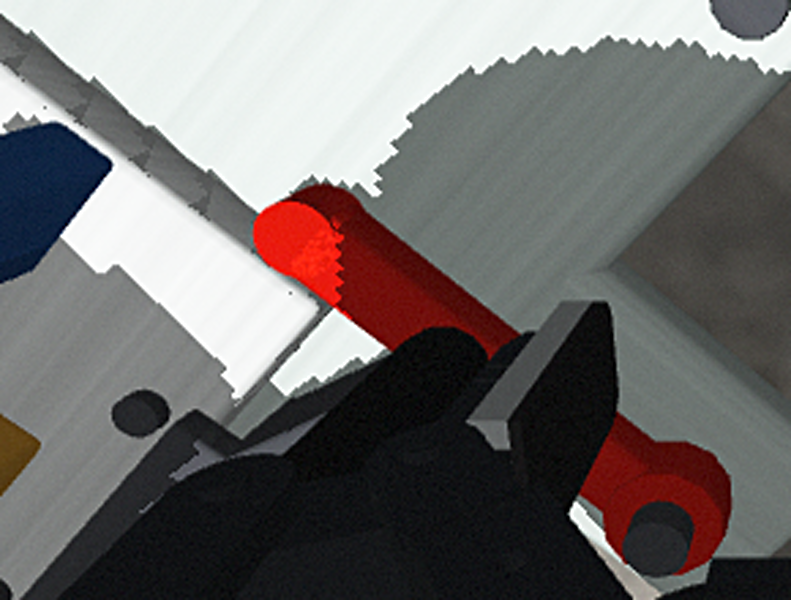

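```bash
python3 - <<'E'
from h import *
from bench import get_image
d=get_image("wrist")
k=290/791
f=lambda x,y:((x+.5)*k-.5,140+(y+.5)*k-.5)
for n,a,b,z in(("arm rear bottom",(365,208),(518,333),15),("arm rear top",(345,240),(492,358),25),("arm front top",(300,280),(385,348),25),("foot top",(20,85),(250,250),24),("foot bottom",(80,82),(250,213),12),("pin->tip",(668,508),(297,237),25)):
    A,B=to_press(ray(d,f(*a),z)),to_press(ray(d,f(*b),z));e=B-A;print(n,A,B,np.degrees(np.arctan2(e[1],e[0])))
E
```

```text
arm rear bottom [-23.45761369  36.35324673] [-22.92470374  71.93581445] 89.14196163751795
arm rear top [-22.93525878  39.22988809] [-22.46805176  71.21144706] 89.16304621515997
arm front top [-11.32800358  37.98649145] [-10.80526782  56.32731959] 88.36744303644149
foot top [ -7.79036029 -14.70741048] [-9.24974417 28.38468288] 91.93967348491925
foot bottom [ -5.82234295 -14.22074101] [-5.80390629 21.12482222] 89.97011384426393
pin->tip [-20.38083176 114.64973386] [-17.67794406  33.03997651] -88.10307644775997
```

The keeper is closed: its arm is within 1° of parallel to the foot and centred at x≈−17. The shuttle's rear edge is at −6 to −8. Backing off now.

Call:
apply_moves(targets="0 2 3 0 -1;0 4 8 0 -1;0 6 20 0 -1;-10 6 40 0 -1;-40 6 55 0 -1;-75 6 65 0 -1;-110 6 65 0 -1;-140 6 65 0 -1;-150 6 65 0 -1")

```text
clock: 19.77
position: [406.3, -151.2, 176.3]
ee_rot: [0.678, -0.212, -0.671, -0.214]
contact_force: [0.3, 1.1, -0.1]
gripper_width: 85.6
```

```bash
python3 - <<'E'
from h import *
from bench import get_image
show()
for n in("wrist","scene","top"):
  d=get_image(n);cv2.imwrite(f"pics/{n}21.png",d["img"][:,:,::-1])
E
```

```text
t 19.77 pos [ 406.3 -151.2  176.3] press [-112.7  155. ] zyaw 145.0 tilt [ 0.01  -0.001 -1.   ] F [ 0.3  1.1 -0.1] w 85.6 j [ 0.02  0.1  -0.53  0.   -0.93 -0.63]
```

View pics/wrist21.png

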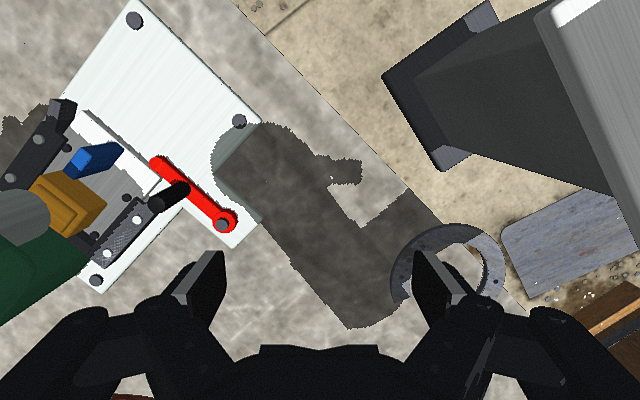

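View pics/scene21.png

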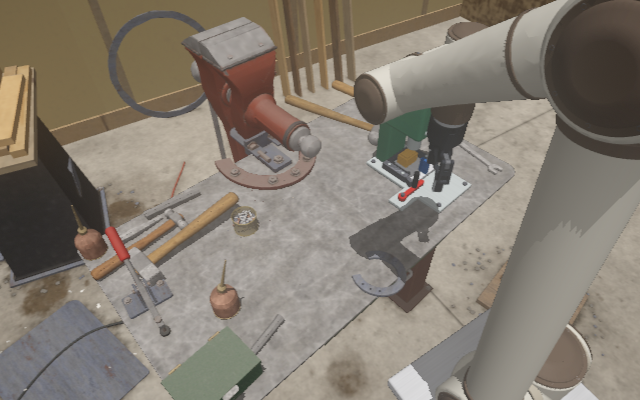

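View pics/top21.png

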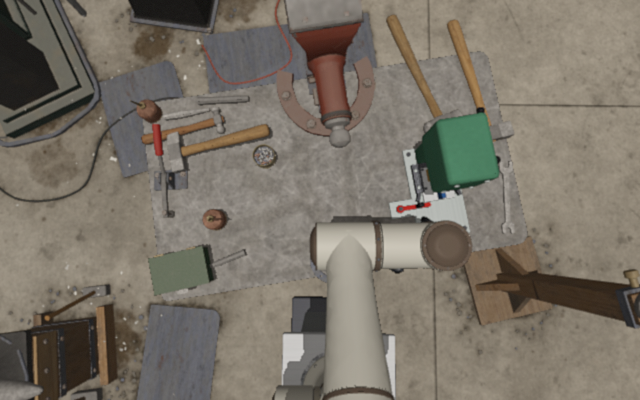

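```bash
python3 - <<'E'
import cv2
a=cv2.imread("pics/wrist21.png");cv2.imwrite("pics/w21z.png",cv2.resize(a[90:270,0:260],(800,554),interpolation=cv2.INTER_CUBIC))
E
```

```text
(no output)
```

View pics/w21z.png

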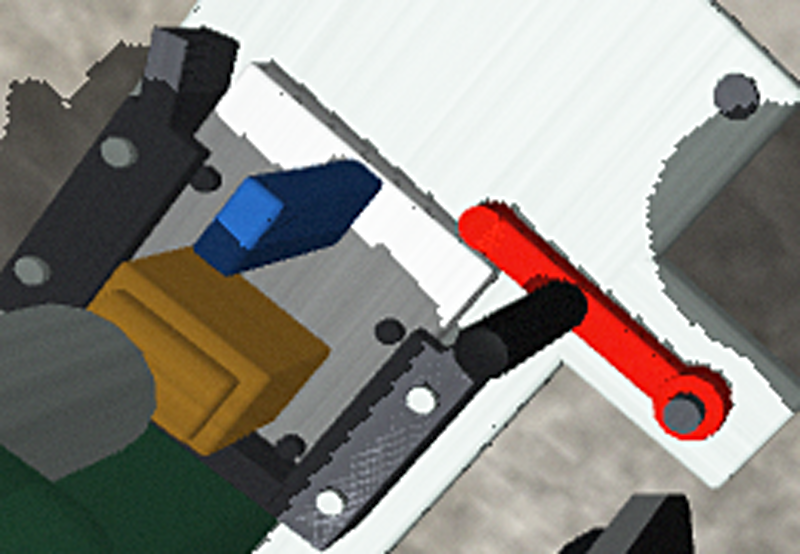

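```bash
python3 - <<'E'
from h import *
from bench import get_image
d=get_image("wrist");k=260/800
f=lambda x,y:((x+.5)*k-.5,90+(y+.5)*k-.5)
for n,p,z in(("foot rear-left",(495,272),24),("rear-right",(243,82),24),("rear bot R",(268,65),12),("rear bot L",(455,225),12),("keeper tip",(478,225),25),("keeper pin",(690,410),27),("plate front-right bolt",(737,95),14),("front-left foot",(283,455),24)):
    print(n,np.round(to_press(ray(d,f(*p),z)),1))
d=get_image("top")
E
```

```text
foot rear-left [-14.8  46.4]
rear-right [ -8.6 -39.8]
rear bot R [-11.7 -43.2]
rear bot L [-11.9  25.8]
keeper tip [-23.4  34.1]
keeper pin [-23.9 117.8]
plate front-right bolt [-105.3   62.9]
front-left foot [83.  34.4]
```

```bash
python3 - <<'E'
from h import *
from bench import job
show();print(job.job_done())
E
```

```text
t 20.02 pos [ 402.6 -151.   170.2] press [-116.3  155.8] zyaw 144.8 tilt [-0.002  0.    -1.   ] F [-0.1 -0.6  0. ] w 85.4 j [ 0.02  0.11 -0.53 -0.   -0.93 -0.63]
the job is handed in; nothing more can be done
None
```

The die shuttle is home in the press with the keeper closed behind it, and I handed the job in at 20 s of the 62 s allowed. The hand-in gave no verdict.

**What I did**
- The moves could not tilt the tool, so the 30–45° lean was not possible and I worked with the gripper vertical.
- I gripped the blue fin, set the shuttle on the feed plate brass die first, and slid it into the mouth of the slideway.
- I then let go and pushed it home from behind with the gripper open, using the outside of one finger.
- I used the same finger to swing the keeper shut by its knob, then backed off.

**Last checks**
- **Shuttle:** Pushed at the stop, it met 13 N and the tool advanced only about 0.5 mm. Its rear edge read 6–8 mm in front of the head's face (8 mm is home) and its yaw was within about 1°.
- **Keeper:** The arm lay within about 1° of fully closed, centred 17 mm in front of the face as it should be. Pressed at its stop, it gave about 20 N sideways and 20 N vertically without moving.
- **Final state:** After backing off, the tool force was about zero, and the oil can and rivet tin had not moved in the pictures.

**Checks that disagreed**
- The last wrist picture was taken while the arm was still settling. It put both the keeper and the shuttle about 6 mm too far out.
- Measured against each other in that picture, the gap between keeper and foot came out near 5 mm, where 2 mm is expected. I judged that to be measuring error rather than a shuttle out of place, since the shuttle had already stopped hard.

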